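# Click a photometer cell home and start the reading

### The job

Take the blue-capped measuring cell from the stand and push it gently down into the well of the photometer until the sprung ball clicks into its groove and it sits fully home; do not force it. Let go of it, then press the green button of the photometer and release it to start the reading. Leave the white-capped cell and everything else where they are.

Things in the scene. Friction and masses are not known exactly. Their poses are not given: they have to be found in the camera images.
- blue_cell: Loose upright measuring cell, blue cap, 50 g, 91 mm tall. Origin: centre of its underside, z up. Clear body 16 (x) by 24 (y) mm up to z = 66 mm, foot bevelled on the x faces (lowest 5 mm). Cap 20 (x) by 28 (y) mm, z = 66 to 91 mm: grip here. Grooves 9 mm high, 3 mm deep across both x faces, centred at z = 26 mm; half turns are alike. Starts in either pocket of the stand.
- white_cell: The same cell with a white cap, in the other pocket of the stand, 72 mm from the blue one; stays there.
- stand: Grey fixed stand, 60 (x) by 150 (y) by 28 mm tall, origin at the centre of its underside. Pockets at y = +36 and -36 mm, 16 mm deep, 1 to 1.5 mm play round a cell, so a cap's underside begins 50 mm above the stand's top. A drawer cabinet 132 mm tall stands between stand and photometer, farther back: carry the cell over it.
- photometer: Fixed white instrument on a grey base, 124 (x) by 190 (y) mm, origin at the centre of its underside. A tower 56 by 64 mm holds the well. The seat inside the well is adjustable, hidden and unreported: it lies anywhere from 36 to 56 mm below the mouth and must be found by feel. It is solid: stop at once when the push meets it; pushing with over 30 N does damage.
- mouth (a point): Centre of the well's mouth, top of the black collar, 98 mm above the bench; z up, axes along the well's sides. The well is upright, 18 (x) by 26 (y) mm: a cell enters with its x along the well's x, either way round, 1 mm play each side. A 45 degree bevel widens the top 4.5 mm to 27 by 35 mm. A seated cell's cap stays 10 to 30 mm above the mouth.
- detent (a joint): How far the sprung ball (radius 6 mm) in the well's -x wall, 25.5 mm above the seat, is pressed back, m: 0 in an empty well, about 0.0035 while a cell's plain face passes, about 0.001 once clicked into the groove, just as the underside meets the seat. Spring 5 N at 0, 9 N at 0.0035. Pushing a cell past the ball takes 3 to 15 N; over the last 4 mm the ball pulls it down.
- read_button (a joint): Travel of the green read button, m: 0 up, 0.006 fully down; springs back; about 5 N presses it fully.
- read_button_top (a point): Centre of the top of the green round button (24 mm across) on the photometer's console, facing up; 103 mm in -y and 16 mm in -x from the well's centre in the well's axes.
- beaker: Loose empty clear beaker, 67 mm across, 80 mm tall, origin at the centre of its underside; stands behind the work and stays there.
- dropper: Loose white bottle with a blue screw cap, 53 mm across, 95 mm tall, origin at the centre of its underside; stands behind the work and stays there.
- amber: Loose brown bottle with a black cap, 63 mm across, 125 mm tall, origin at the centre of its underside; stands behind the work and stays there.
Mind the look-alikes: they are no part of the job. Leave any red look-alike of the blue_cell alone.

How it is judged:
On the way, in this order (a step that is already met when the one before it is completed fails the run):
1. the blue cell is clicked home in the well and let go (z of blue_cell in the frame of mouth below -0.034 m and horizontal distance between blue_cell and mouth below 0.003 m and value of joint detent between 0.0005 and 0.0022 m and contact force between the fingers and blue_cell below 0.1 N), for 0.2 s.
2. the read button is pressed (value of joint read_button above 0.004 m), for 0.05 s.
3. the read button is up again (value of joint read_button below 0.001 m), for 0.1 s.
At the end, for the whole second after the job is handed in: The blue cell stands in the well, its underside at least 34 mm below the mouth and within 3 mm of its axis, tilted less than 0.08 rad, at rest, with the ball clicked in its groove (detent between 0.5 and 2.2 mm); the button has come up again (under 1 mm) (z of blue_cell in the frame of mouth below -0.034 m and horizontal distance between blue_cell and mouth below 0.003 m and angle between blue_cell's own z axis and vertical below 0.08 rad and value of joint detent between 0.0005 and 0.0022 m and linear speed of blue_cell below 0.01 m/s and value of joint read_button below 0.001 m); the robot touches nothing.
It fails at once if the blue cell and the photometer press on each other with more than 60 N, all contacts summed (contact force between blue_cell and photometer above 60 N).
It fails at once if the white-capped cell is moved by more than 10 mm (distance of white_cell from where it was at the start of the episode above 0.01 m).
It fails at once if the beaker is moved by more than 20 mm (distance of beaker from where it was at the start of the episode above 0.02 m).
It fails at once if the blue-capped bottle is moved by more than 20 mm (distance of dropper from where it was at the start of the episode above 0.02 m).
It fails at once if the amber bottle is moved by more than 20 mm (distance of amber from where it was at the start of the episode above 0.02 m).
It also fails if it takes over 58 s, if anything falls off the work surface, if the arm or the gripper's body presses on something with over 40 N, if the wrist force passes 120 N, or if a joint passes its speed limit or range.

### The arm

A 6-joint arm with a two-finger parallel gripper is mounted at the origin on the work surface; the furniture and walls round the work are solid. World frame = base frame: x ahead of the robot, y to its left, z up, the work surface at z = 0. Lengths are in m, angles in rad, forces in N, time in s.
With the tool pointing down it reaches from about 0.4 to 0.825 m from the base axis. Payload 7 kg.
Tool frame: the origin (TCP) lies between the finger pads; the fingertips stand 22 mm ahead of it and the grasp point (between the pads) lies 3 mm ahead of it; z points along the fingers, y is the direction in which the jaws open and shut (so a half turn about z gives the same grasp; the last joint's range is limited). The gripper opens to 88 mm and grips with 3 to 60 N. Pads are 19 mm wide; open, the fingers measure 130 mm over their backs; the gripper's body (78 mm by 193 mm) begins 47 mm behind the grasp point.
Start: joints at [1.514, 0.359, 0.012, 0, -1.224, -0.288], TCP at [0.228, 0.635, 0.21] pointing down, gripper open.
Joint ranges: [-3.07, 3.07], [-1.43, 2.12], [-1.02, 1.25], [-3.03, 1.67], [-3.05, -0], [-3.03, 3.03]. Speed limits (rad/s): [2.39, 2.39, 3.01, 3.14, 3.14, 3.14].

### API

Orientations are given as [roll, pitch, yaw] about the fixed x, y, z axes, in that order (R = Rz(yaw) Ry(pitch) Rx(roll)).
In Python, from station import arm, optics gives the robot as it stands. The module is installed in compiled form; this text tells all that it offers.
- The arm moves only by the tool jog_arm, never from a script. Its argument "motion" is a list that holds one entry, the list of rows, each a list of 7 numbers: the shift along the tool's x, y, z in m, then the turn, a rotation vector about the tool's x, y, z in degrees, then the finger opening in m, from 0 to 0.0876. In form: [[[x, y, z, rx, ry, rz, grip], ...]]. A call has 1 to 8 rows; each row is the pose to reach, as a shift and turn from the pose measured when the call began, along the tool's axes at that moment; what a row does not reach only later rows make up. A row lasts 1/10 s, in which the tool goes at most 50 mm and 8.59 degrees, less where a joint would pass 70% of its speed; a pose out of reach is approached as far as the arm can. A call with a gripper value outside its range is refused whole. The fingers move at their own pace and stop on an object; "newtons" is the grip in N (left out, the last holds). Time passes only in rows, so rows that repeat a pose let the fingers close. It gives the time, the measured TCP pose, the force and the opening at its end, in the units of the state.
- arm.get_state(): the state, without advancing time (a new reading comes with each control period).
- optics.grab_frame(name): name is "scene" or "side" or "wrist"; returns the picture (480x640x3 uint8, red, green, blue); there is no depth.
- optics.camera_model(name): a dict with "mtx" (3x3 intrinsics, pixels), "R" (3x3) and "t" (3): a world point X has camera coordinates R X + t; the wrist camera has in their place "mount" (4x4, takes a point from camera to tool coordinates, whose origin is the TCP and whose axes are the flange's). Camera axes: x right, y down, z forward; pixel columns grow to the right and rows downward; lengths in m; the calibration is good to about 2 mm. The wrist camera is an equidistant fisheye: a pixel r from the principal point sees the ray r / f radians off the axis. A picture is of the moment at which its call begins: read the wrist's pose just before it. camera_model takes no time and is no camera call.
- arm.job_done(): hands the job in, once; it reports no verdict.
The state is a dict: "t": time; "q": joint angles; "qd": joint speeds; "joint_efforts": joint torques, N m; "eef_pos": TCP position; "ee_rot": TCP orientation; "force": force on the tool from outside, world axes, zero at the start; "moment": the same for the moment, N m; "width": finger opening in m.
Only numpy, scipy, OpenCV 4.12 (cv2) and the standard library are available. Lean on these libraries where they do the work, as an engineer would, in place of code of your own. Each camera call takes 0.05 s, during which the arm holds its last target.

## Working session

There is one attempt and no reset: what is moved stays moved. The work goes in short steps, Python scripts to look and compute and a tool call to move; the robot and the scene stay as the last step left them, time stands still between calls to the robot, and variables do not carry over. Pictures are saved under pics/ and viewed, and the job is handed in when it is done.

Besides the shell and the picture viewer there is one more tool, called after "Emit:" by a JSON object that holds its "api" and its "payload". jog_arm: Moves the arm, as the interface text tells. Its arguments: {"type":"object","properties":{"motion":{"type":"array","items":{"type":"array","items":{"type":"array","items":{"type":"number"}}}},"newtons":{"type":"number"}},"required":["motion"]}

```bash
mkdir -p pics; ls
python3 - <<'E'
from station import arm, optics
import cv2
s=arm.get_state(); print(s)
for n in ["scene","side","wrist"]:
    im=optics.grab_frame(n); cv2.imwrite(f"pics/{n}0.png",im[:,:,::-1])
    print(n,optics.camera_model(n))
E
```

```text
pics
{'t': 0.0, 'q': array([ 1.51412551e+00,  3.59375663e-01,  1.10793638e-02, -3.66886476e-04,
       -1.22408067e+00, -2.88107300e-01]), 'qd': array([ 4.15922634e-04,  9.92953350e-05,  2.18742510e-04, -5.35188597e-04,
        2.94136951e-04,  6.98408468e-04]), 'joint_efforts': array([-8.50701781e-04, -5.82715201e+01,  2.93045032e+01,  6.99696243e+00,
        6.78741460e-03, -1.82759322e-04]), 'eef_pos': array([0.22798504, 0.63479795, 0.20893586]), 'ee_rot': array([ 3.13997915e+00, -1.18484141e-04, -3.44902968e-01]), 'force': array([-0.49049654, -0.00694754,  0.01581883]), 'moment': array([ 0.01038229,  0.02544545, -0.02106735]), 'width': 0.08736816761091813}
scene {'mtx': array([[473.32641255,   0.        , 315.78265098],
       [  0.        , 473.32641255, 248.17871695],
       [  0.        ,   0.        ,   1.        ]]), 'R': array([[ 0.70631779, -0.70762744,  0.01945706],
       [-0.49339863, -0.51182284, -0.7032746 ],
       [ 0.50761497,  0.48713528, -0.710652  ]]), 't': array([-0.46561894,  0.35502176,  0.80195187])}
side {'mtx': array([[462.28417981,   0.        , 324.59136804],
       [  0.        , 462.28417981, 239.8167993 ],
       [  0.        ,   0.        ,   1.        ]]), 'R': array([[ 0.98693146, -0.16068565,  0.01210046],
       [-0.13618795, -0.87188896, -0.47038546],
       [ 0.08613445,  0.46259027, -0.88237809]]), 't': array([-0.58656805,  0.10288512,  1.03776916])}
wrist {'mtx': array([[371.64829954,   0.        , 319.90490002],
       [  0.        , 371.64829954, 246.93583624],
       [  0.        ,   0.        ,   1.        ]]), 'mount': array([[ 7.28477910e-04, -9.56858998e-01, -2.90551764e-01,
         7.90923905e-02],
       [ 9.99999726e-01,  7.36351657e-04,  8.22331992e-05,
         9.29997788e-04],
       [ 1.35262697e-04, -2.90551745e-01,  9.56859271e-01,
        -1.74703528e-01],
       [ 0.00000000e+00,  0.00000000e+00,  0.00000000e+00,
         1.00000000e+00]])}
```

View pics/scene0.png

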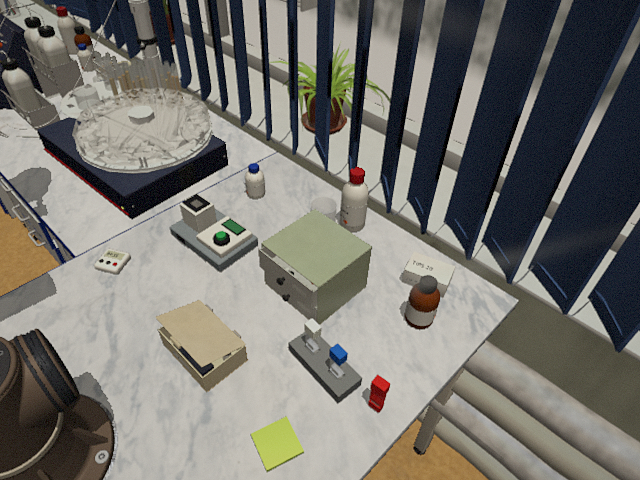

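View pics/side0.png

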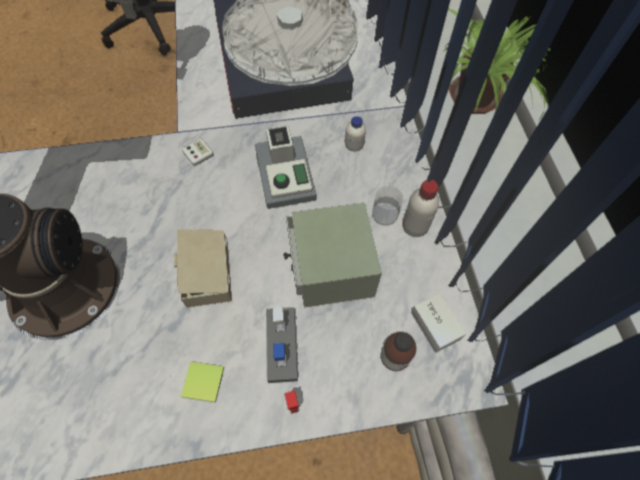

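View pics/wrist0.png

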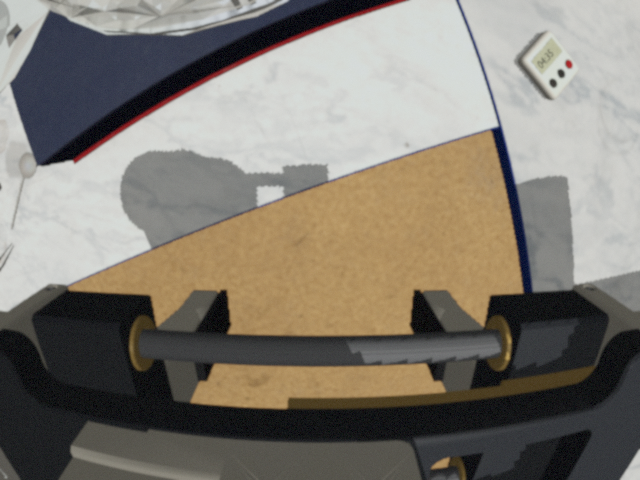

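```bash
cat > h.py <<'E'
import numpy as np, cv2
from station import arm, optics
def ray(n,u,v):
    m=optics.camera_model(n); K=m["mtx"];R=m["R"];t=m["t"]
    d=R.T@np.linalg.inv(K)@np.array([u,v,1.]); return -R.T@t,d
def at_z(n,u,v,z):
    c,d=ray(n,u,v); return c+d*(z-c[2])/d[2]
def proj(n,X):
    m=optics.camera_model(n); p=m["mtx"]@(m["R"]@np.asarray(X,float)+m["t"]); return p[:2]/p[2]
def tri(a):
    A=np.zeros((3,3));b=np.zeros(3)
    for n,u,v in a:
        c,d=ray(n,u,v); d=d/np.linalg.norm(d); P=np.eye(3)-np.outer(d,d); A+=P;b+=P@c
    return np.linalg.solve(A,b)
def crop(src,dst,x0,y0,x1,y1,k):
    im=cv2.imread(src)[y0:y1,x0:x1]; im=cv2.resize(im,None,fx=k,fy=k,interpolation=cv2.INTER_CUBIC)
    for x in range((x0+9)//10*10,x1,10): 
        cv2.line(im,((x-x0)*k,0),((x-x0)*k,8 if x%50 else 16),(0,0,255),1)
        if x%20==0: cv2.putText(im,str(x),((x-x0)*k,26),0,.4,(0,0,255),1)
    for y in range((y0+9)//10*10,y1,10): 
        cv2.line(im,(0,(y-y0)*k),(8,(y-y0)*k),(0,0,255),1)
        if y%20==0: cv2.putText(im,str(y),(10,(y-y0)*k+4),0,.4,(0,0,255),1)
    cv2.imwrite(dst,im)
E
python3 - <<'E'
from h import *
print(proj("side",[.228,.635,.2]),proj("scene",[.228,.635,.2]))
crop("pics/side0.png","pics/sA.png",250,295,325,420,6) if 0 else crop("pics/side0.png","pics/sA.png",245,295,345,420,4)
crop("pics/side0.png","pics/sB.png",245,115,345,215,5)
crop("pics/scene0.png","pics/cA.png",280,310,400,420,5)
crop("pics/scene0.png","pics/cB.png",160,185,270,275,6)
E
```

```text
[143.10459072  13.17926286] [-11.4484133  150.82683079]
```

View pics/sA.png

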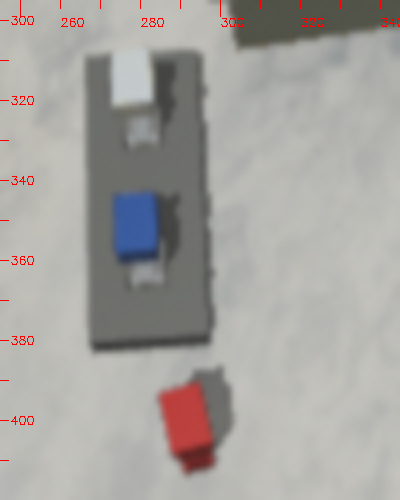

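View pics/sB.png

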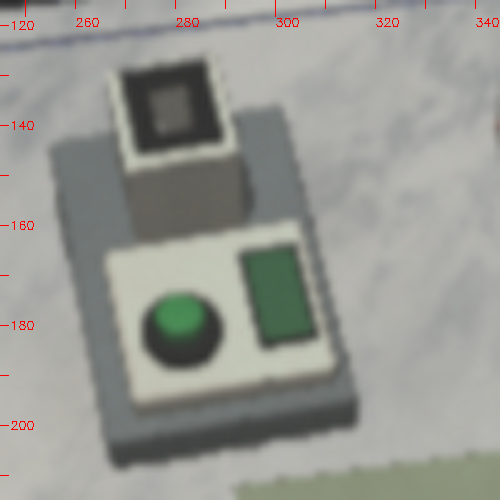

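View pics/cA.png

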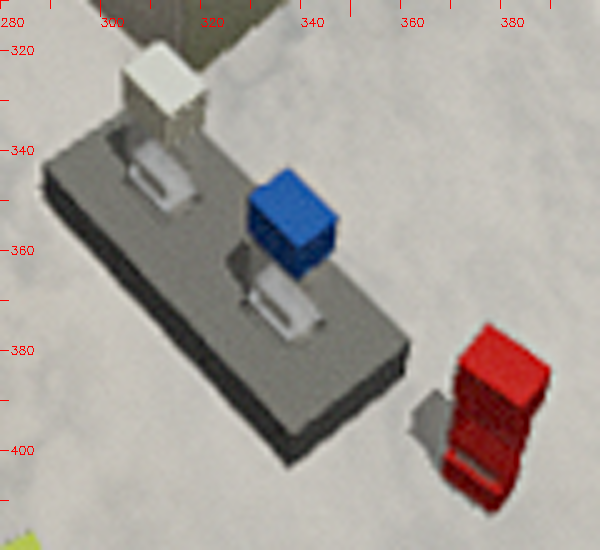

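View pics/cB.png

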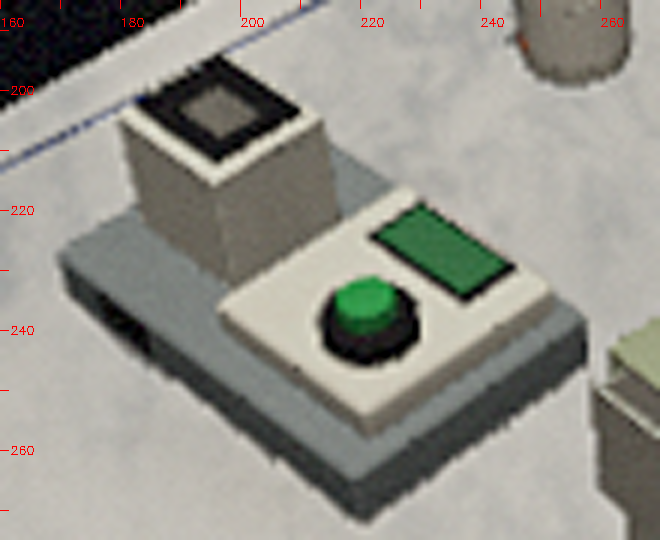

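Run:
```python
from h import *
def rep(name,n,pts,z):
    P=np.array([at_z(n,u,v,z)[:2] for u,v in pts]); 
    print(name,n,"c",P.mean(0).round(4)); 
    for i in range(len(P)):
        e=P[(i+1)%len(P)]-P[i]; print("   edge",(np.linalg.norm(e)*1000).round(1),np.degrees(np.arctan2(e[1],e[0])).round(1))
rep("stand","side",[(266.5,309),(292.5,307.5),(297,379.5),(268,381.5)],.028)
rep("stand","scene",[(337,396.5),(359.5,378)],.028)
rep("stand","scene",[(337,396.5),(286.5,343.5)],.028)
rep("blue","side",[(273,343.5),(283.5,343),(284.5,357.5),(274.5,358.5)],.103)
rep("blue","scene",[(315-280+0+280-0,0)] and [(335.5,343.5),(345.5,354),(338,360),(327.5,350.5)],.103)
rep("collar","side",[(269.5,129),(284.5,127.5),(288,143.5),(272,146)],.098)
rep("collar","scene",[(196,194.5),(210,203.3),(196,212),(182.5,202)],.098)
rep("mouth","side",[(275,134),(281.5,132.5),(282.5,140.5),(276.5,141.5)],.098)
rep("mouth","scene",[(196,199),(203.5,203.5),(196,208),(189.5,203)],.098)
print("tri collar",tri([("side",278.5,136.7),("scene",196.1,202.8)]))
print("tri blue",tri([("side",279,350.6),("scene",336.6,352)]))
print("tri btn",tri([("side",280.8,178),("scene",221,235)]))
rep("base","side",[(253.5,144.5),(299.5,136.5),(313,195.5),(266.5,204)],.03)
```

```text
stand side c [ 0.4678 -0.2145]
   edge 55.6 -5.5
   edge 151.2 -94.0
   edge 57.6 174.8
   edge 151.4 85.3
stand scene c [ 0.4567 -0.2865]
   edge 57.5 -4.1
   edge 57.5 175.9
stand scene c [ 0.4335 -0.2108]
   edge 147.8 85.8
   edge 147.8 -94.2
blue side c [ 0.4651 -0.2497]
   edge 19.9 -6.3
   edge 27.6 -93.0
   edge 18.7 176.6
   edge 28.7 89.3
blue scene c [ 0.4586 -0.2497]
   edge 27.5 -96.7
   edge 18.4 176.8
   edge 26.2 88.4
   edge 20.8 0.2
collar side c [0.5239 0.2711]
   edge 36.9 -1.2
   edge 51.1 -87.4
   edge 38.8 -177.3
   edge 53.6 90.4
collar scene c [0.5211 0.2675]
   edge 50.6 -84.7
   edge 42.3 -175.6
   edge 52.2 92.2
   edge 39.6 2.0
mouth side c [0.5246 0.2688]
   edge 16.3 8.2
   edge 25.2 -91.2
   edge 14.7 -176.5
   edge 23.8 92.4
mouth scene c [0.5203 0.2658]
   edge 26.3 -83.3
   edge 22.4 -176.5
   edge 25.8 91.1
   edge 19.8 5.1
tri collar [0.52409688 0.27389809 0.09301983]
tri blue [ 0.4646129  -0.24569105  0.09079027]
tri btn [0.51589869 0.1722686  0.06231925]
base side c [0.5247 0.2236]
   edge 121.4 4.0
   edge 187.9 -87.7
   edge 114.2 -176.5
   edge 186.9 94.5
```

```bash
cat >> h.py <<'E'
from scipy.spatial.transform import Rotation as Ro
def delta(p,yaw_deg,s=None,rp=(180,0)):
    s=s or arm.get_state()
    R0=Ro.from_euler('xyz',s["ee_rot"]); R1=Ro.from_euler('xyz',[rp[0],rp[1],yaw_deg],degrees=True)
    d=R0.inv().apply(np.array(p)-s["eef_pos"]); r=(R0.inv()*R1).as_rotvec(degrees=True)
    print("now",s["eef_pos"].round(4),np.degrees(s["ee_rot"]).round(2),"t",round(s["t"],2)); print("shift",d.round(4),"turn",r.round(2))
E
python3 - <<'E'
from h import *
print("knob",tri([("side",290,17),("scene",140,112)]))
print("box corner top", tri([("side",235,112),("scene",134,209)]),tri([("side",234,100),("scene",131,196)]))
print("cab",[tri([("side",a,b),("scene",c,d)]).round(3) for a,b,c,d in [(293,208,316,212),(376,204,370,248),(378,266,323,292)]])
print("red bottle top",tri([("side",430,187),("scene",357,172)]).round(3))
print("red",at_z("side",290,396,.09))
delta([.523,.27,.28],-87)
E
```

```text
knob [0.59957396 0.62421854 0.1591617 ]
box corner top [0.42233631 0.40562912 0.0538575 ] [0.42632538 0.40932944 0.09142539]
cab [array([ 0.529, -0.099,  0.315]), array([ 0.691, -0.072,  0.155]), array([ 0.765,  0.06 , -0.266])]
red bottle top [0.824 0.031 0.161]
red [ 0.4750107  -0.33237972  0.09      ]
now [0.2281 0.6349 0.2091] [ 1.7993e+02 -1.0000e-02 -1.9760e+01] t 0.15
shift [ 0.4009  0.2438 -0.0705] turn [ 6.000e-02 -5.000e-02  6.724e+01]
```

Emit:
{"api": "jog_arm", "payload": {"motion": [[[0,0,-0.05,0,0,0,0.087],[0,0,-0.071,0,0,0,0.087],[0.4,0.244,-0.071,0,0,67.2,0.087],[0.4,0.244,-0.071,0,0,67.2,0.087],[0.4,0.244,-0.071,0,0,67.2,0.087],[0.4,0.244,-0.071,0,0,67.2,0.087],[0.4,0.244,-0.071,0,0,67.2,0.087],[0.4,0.244,-0.071,0,0,67.2,0.087]]]}}

```text
t: 0.95
eef_pos: [0.4171, 0.3995, 0.2804]
ee_rot: [3.141, -0.001, -1.251]
force: [1.0, 0.8, 0.6]
width: 0.0869
```

Run:
```python
from h import *
delta([.523,.27,.28],-87)
```

```text
now [0.4171 0.3995 0.2804] [ 1.7996e+02 -6.0000e-02 -7.1660e+01] t 0.95
shift [ 0.1563 -0.0598  0.0005] turn [ 0.03 -0.06 15.34]
```

Emit:
{"api": "jog_arm", "payload": {"motion": [[[0.156,-0.06,0,0,0,15.3,0.087],[0.156,-0.06,0,0,0,15.3,0.087],[0.156,-0.06,0,0,0,15.3,0.087],[0.156,-0.06,0,0,0,15.3,0.087],[0.156,-0.06,0,0,0,15.3,0.087],[0.156,-0.06,0,0,0,15.3,0.087]]]}}

```text
t: 1.55
eef_pos: [0.5231, 0.2699, 0.2802]
ee_rot: [3.141, -0.001, -1.519]
force: [0.0, -0.5, -0.0]
width: 0.0866
```

```bash
cat >> h.py <<'E'
def wlook(fn):
    s=arm.get_state(); im=optics.grab_frame("wrist"); cv2.imwrite(fn,im[:,:,::-1])
    np.savez(fn+".npz",p=s["eef_pos"],r=s["ee_rot"]); return s
def wray(fn,u,v):
    z=np.load(fn+".npz"); m=optics.camera_model("wrist"); K=m["mtx"];M=m["mount"]
    x=np.array([u-K[0,2],v-K[1,2]]); r=np.linalg.norm(x); th=r/K[0,0]
    d=np.append(np.sin(th)*x/max(r,1e-9),np.cos(th))
    R=Ro.from_euler('xyz',z["r"]).as_matrix()
    return R@M[:3,3]+z["p"], R@M[:3,:3]@d
def w_at_z(fn,u,v,zz):
    c,d=wray(fn,u,v); return c+d*(zz-c[2])/d[2]
def wproj(fn,X):
    z=np.load(fn+".npz"); m=optics.camera_model("wrist"); K=m["mtx"];M=m["mount"]
    R=Ro.from_euler('xyz',z["r"]).as_matrix(); pt=R.T@(np.asarray(X)-z["p"]); pc=M[:3,:3].T@(pt-M[:3,3])
    th=np.arctan2(np.hypot(*pc[:2]),pc[2]); return K[:2,2]+K[0,0]*th*pc[:2]/np.hypot(*pc[:2])
def rep(name,P):
    P=np.array(P)[:,:2]; print(name,"c",P.mean(0).round(4),[( (np.linalg.norm(e)*1000).round(1),np.degrees(np.arctan2(e[1],e[0])).round(1)) for e in np.roll(P,-1,0)-P])
E
python3 - <<'E'
from h import *
s=wlook("pics/w1.png"); print(s["eef_pos"],s["ee_rot"],s["force"])
print(wproj("pics/w1.png",[.523,.27,.098]))
E
```

```text
[0.52312294 0.269912   0.28016296] [ 3.14062502e+00 -1.27019273e-03 -1.51916560e+00] [ 0.00408919 -0.51226033 -0.01794051]
[319.73956723 219.36712182]
```

View pics/w1.png

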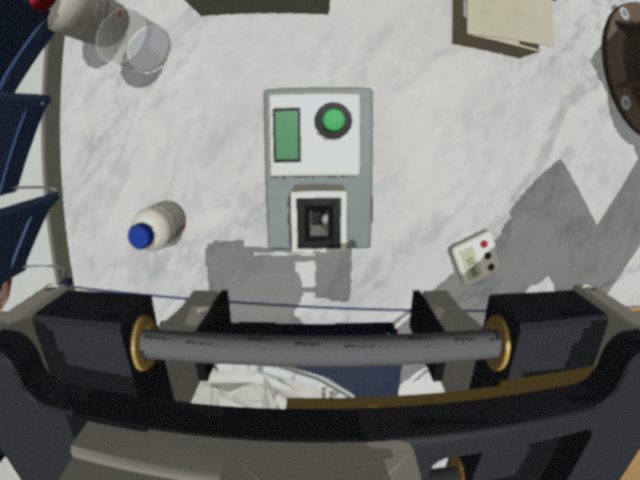

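Run:
```python
from h import *
crop("pics/w1.png","pics/w1c.png",255,80,385,260,4) if 0 else crop("pics/w1.png","pics/w1c.png",280,90,365,257,3)
crop("pics/w1.png","pics/w1d.png",285,180,355,255,8)
```

```text
(no output)
```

View pics/w1c.png

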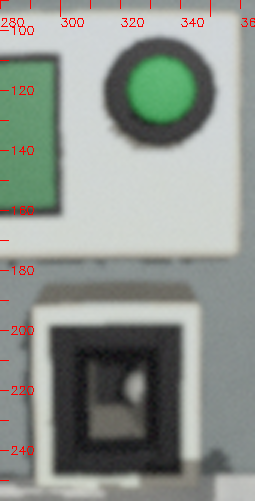

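View pics/w1d.png

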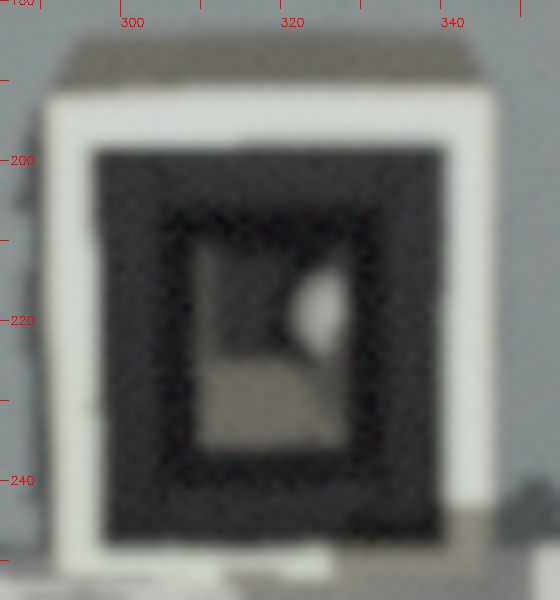

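Run:
```python
from h import *
f="pics/w1.png"
rep("collar",[w_at_z(f,u,v,.098) for u,v in [(296.6,198.7),(340.2,198.5),(339.7,248),(297.8,248.3)]])
rep("bevel",[w_at_z(f,u,v,.098) for u,v in [(304.7,206.3),(332,205.7),(332,241),(305,241.5)]])
rep("well",[w_at_z(f,u,v,.0935) for u,v in [(309,210.5),(328,210),(328,236.5),(309.5,236.5)]])
rep("white",[w_at_z(f,u,v,.096) for u,v in [(291,192),(346.5,191.7),(345.5,251.5),(292.5,252)]])
print("btn",w_at_z(f,333.3,119.8,.062))
# white console left/right edge
rep("console",[w_at_z(f,u,v,.05) for u,v in [(270,94),(361,94),(360,176.5),(270,175.5)]])
```

```text
collar c [0.5239 0.2745] [(np.float64(42.4), np.float64(-176.8)), (np.float64(50.3), np.float64(93.2)), (np.float64(42.1), np.float64(3.4)), (np.float64(50.4), np.float64(-86.5))]
bevel c [0.5241 0.2746] [(np.float64(26.6), np.float64(-175.7)), (np.float64(35.8), np.float64(93.5)), (np.float64(27.0), np.float64(4.1)), (np.float64(35.7), np.float64(-87.1))]
well c [0.5238 0.2753] [(np.float64(18.8), np.float64(-175.5)), (np.float64(27.2), np.float64(93.3)), (np.float64(18.6), np.float64(3.0)), (np.float64(26.7), np.float64(-86.3))]
white c [0.5237 0.2735] [(np.float64(54.1), np.float64(-176.7)), (np.float64(61.1), np.float64(93.1)), (np.float64(53.8), np.float64(3.5)), (np.float64(61.3), np.float64(-86.7))]
btn [0.51406909 0.17065988 0.062     ]
console c [0.5322 0.187 ] [(np.float64(97.5), np.float64(-177.2)), (np.float64(90.7), np.float64(92.9)), (np.float64(98.5), np.float64(2.3)), (np.float64(89.7), np.float64(-87.7))]
```

Run:
```python
from h import *
delta([.465,-.249,.28],-94.5)
```

```text
now [0.5228 0.2705 0.2803] [ 1.7995e+02 -7.0000e-02 -8.6980e+01] t 1.6
shift [0.5157 0.0852 0.0009] turn [ 0.04 -0.07  7.52]
```

Emit:
{"api": "jog_arm", "payload": {"motion": [[[0.515,0.085,0,0,0,7.5,0.087],[0.515,0.085,0,0,0,7.5,0.087],[0.515,0.085,0,0,0,7.5,0.087],[0.515,0.085,0,0,0,7.5,0.087],[0.515,0.085,0,0,0,7.5,0.087],[0.515,0.085,0,0,0,7.5,0.087],[0.515,0.085,0,0,0,7.5,0.087],[0.515,0.085,0,0,0,7.5,0.087]]]}}

```text
t: 2.4
eef_pos: [0.4782, -0.1277, 0.2813]
ee_rot: [-3.141, -0.001, -1.646]
force: [0.7, 0.3, 0.5]
width: 0.087
```

Run:
```python
from h import *
delta([.465,-.249,.25],-94.5)
```

```text
now [ 0.4782 -0.1277  0.2813] [-1.7997e+02 -6.0000e-02 -9.4330e+01] t 2.4
shift [0.1219 0.0041 0.0314] turn [-0.03 -0.06  0.17]
```

Emit:
{"api": "jog_arm", "payload": {"motion": [[[0.122,0.004,0.031,0,0,0,0.087],[0.122,0.004,0.031,0,0,0,0.087],[0.122,0.004,0.031,0,0,0,0.087],[0.122,0.004,0.031,0,0,0,0.087],[0.122,0.004,0.031,0,0,0,0.087]]]}}

```text
t: 2.9
eef_pos: [0.4651, -0.2486, 0.2502]
ee_rot: [-3.142, -0.001, -1.647]
force: [-0.0, 0.7, 0.9]
width: 0.0872
```

Run:
```python
from h import *
s=wlook("pics/w2.png"); print(s["eef_pos"],s["ee_rot"],s["force"])
u,v=wproj("pics/w2.png",[.465,-.249,.103]).astype(int); print(u,v)
crop("pics/w2.png","pics/w2c.png",u-65,v-60,u+65,v+50,6)
```

```text
[ 0.46514439 -0.24862219  0.25022274] [-3.14158506e+00 -7.88846167e-04 -1.64650628e+00] [-0.02140275  0.67644571  0.93391921]
320 227
```

View pics/w2.png

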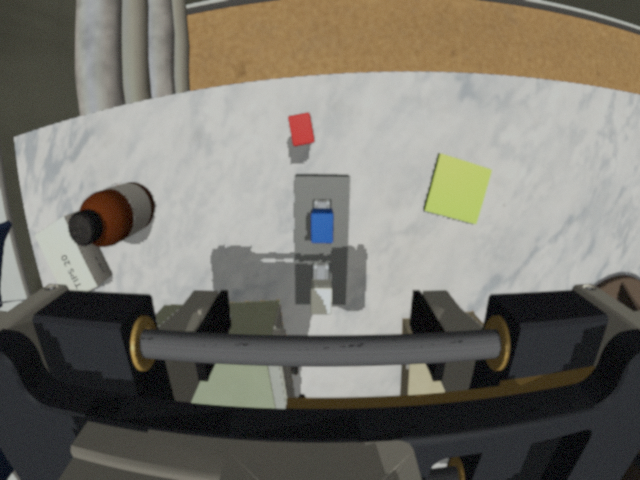

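View pics/w2c.png

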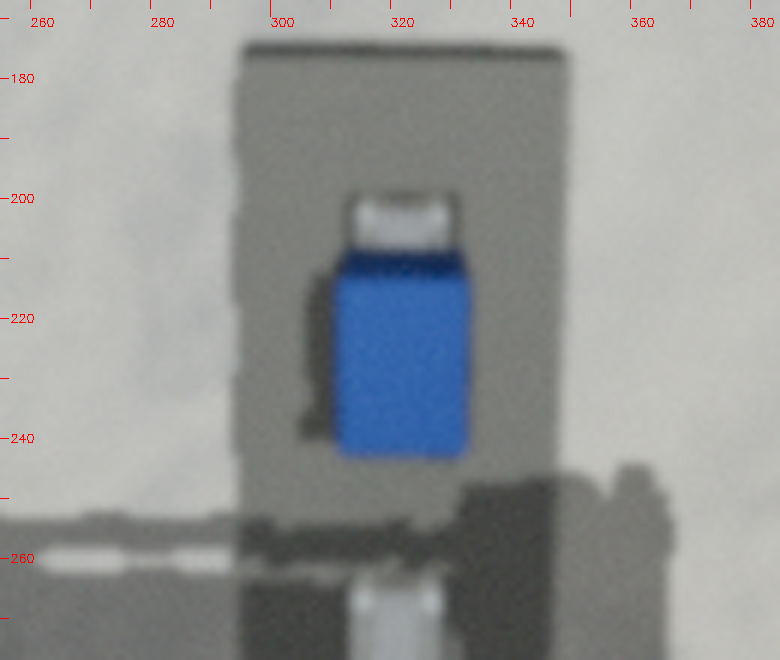

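Run:
```python
from h import *
f="pics/w2.png"
rep("cap",[w_at_z(f,u,v,.103) for u,v in [(310,213),(331.5,213),(331,242.7),(310.5,242.7)]])
rep("stand",[w_at_z(f,u,v,.028) for u,v in [(294.5,176),(348.5,176)]])
c=np.mean([w_at_z(f,u,v,.103) for u,v in [(310,213),(331.5,213),(331,242.7),(310.5,242.7)]],0)
delta([c[0],c[1],.098],-94.5)
```

```text
cap c [ 0.4644 -0.2483] [(np.float64(19.0), np.float64(175.7)), (np.float64(27.3), np.float64(85.2)), (np.float64(18.5), np.float64(-4.3)), (np.float64(27.3), np.float64(-93.7))]
stand c [ 0.4606 -0.287 ] [(np.float64(57.7), np.float64(175.7)), (np.float64(57.7), np.float64(-4.3))]
now [ 0.4654 -0.2482  0.2506] [-1.7996e+02 -5.0000e-02 -9.4280e+01] t 2.95
shift [1.000e-04 1.100e-03 1.526e-01] turn [-0.04 -0.05  0.22]
```

Emit:
{"api": "jog_arm", "payload": {"motion": [[[0,0.001,0.05,0,0,0,0.07],[0,0.001,0.1,0,0,0,0.07],[0,0.001,0.13,0,0,0,0.07],[0,0.001,0.145,0,0,0,0.07],[0,0.001,0.153,0,0,0,0.07],[0,0.001,0.1535,0,0,0,0.06],[0,0.001,0.1535,0,0,0,0.05]]]}}

```text
t: 3.65
eef_pos: [0.4656, -0.2478, 0.0982]
ee_rot: [-3.139, -0.001, -1.644]
force: [0.1, -0.0, 0.1]
width: 0.0591
```

Emit:
{"api": "jog_arm", "payload": {"motion": [[[0,0.001,0.001,0,0,0,0.04],[0,0.001,0.001,0,0,0,0.03],[0,0.001,0.001,0,0,0,0.022],[0,0.001,0.001,0,0,0,0.012],[0,0.001,0.001,0,0,0,0.01],[0,0.001,0.001,0,0,0,0.01],[0,0.001,0.001,0,0,0,0.01],[0,0.001,0.001,0,0,0,0.01]]], "newtons": 25}}

```text
t: 4.45
eef_pos: [0.4646, -0.2477, 0.0971]
ee_rot: [-3.139, -0.001, -1.644]
force: [0.2, -0.5, 0.2]
width: 0.0103
```

Run:
```python
from h import *
s=arm.get_state();print(s["force"],s["moment"],s["width"],s["eef_pos"],np.degrees(s["ee_rot"]))
```

```text
[ 0.20541414 -0.51238999  0.18038451] [ 0.0504903  -0.05650218 -0.00083451] 0.010314051284564522 [ 0.46458296 -0.24772379  0.09710513] [-1.79873474e+02 -6.71622205e-02 -9.42033601e+01]
```

Run:
```python
from h import *
wlook("pics/w3.png")
for n in ["side","scene"]:
    im=optics.grab_frame(n); cv2.imwrite(f"pics/{n}1.png",im[:,:,::-1])
crop("pics/side1.png","pics/sd.png",230,260,350,420,4)
crop("pics/scene1.png","pics/sc.png",260,250,400,420,4)
```

```text
(no output)
```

View pics/w3.png

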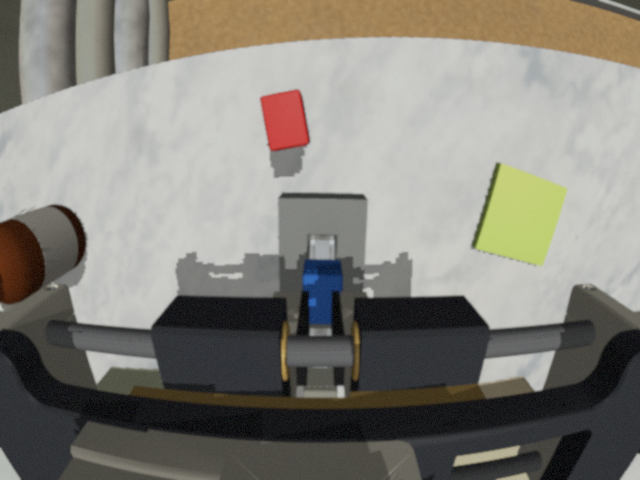

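View pics/sd.png

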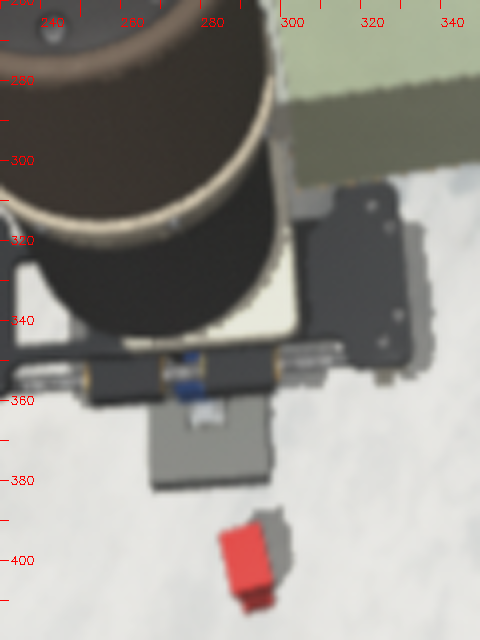

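View pics/sc.png

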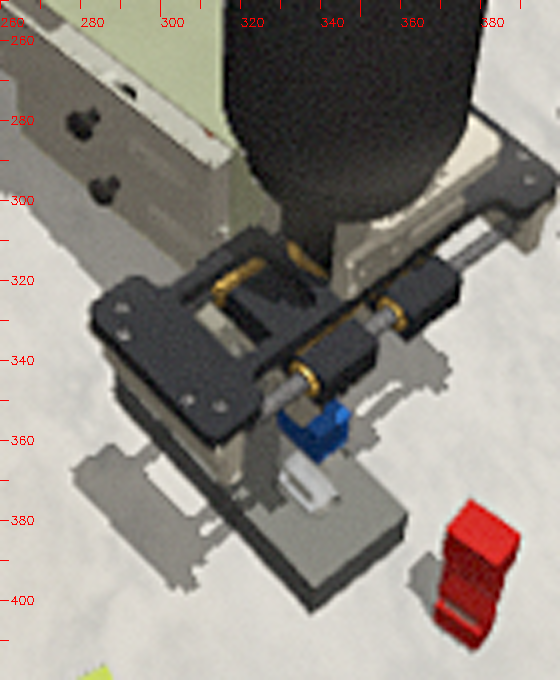

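Run:
```python
from h import *
f="pics/w3.png"
crop(f,"pics/w3c.png",260,220,390,350,6)
z=np.load(f+".npz");R=Ro.from_euler('xyz',z["r"])
for X in [(9.5,10,0),(9.5,10,22),(9.5,-10,22),(9.5,5,22),(9.5,-5,22),(9.5,5,0),(0,0,22)]:
    print(X,wproj(f,R.apply(np.array(X)/1000)+z["p"]).round(1))
c=np.array([.4644,-.2483]);a=np.radians(-4.5);M=np.array([[np.cos(a),-np.sin(a)],[np.sin(a),np.cos(a)]])
for zz in (.103,.078):
  for d in [(-10,-14),(10,-14),(10,14),(-10,14)]:
    print(zz,d,wproj(f,[*(c+M@np.array(d)/1000),zz]).round(1))
```

```text
(9.5, 10, 0) [339.8 279.3]
(9.5, 10, 22) [337.8 264.8]
(9.5, -10, 22) [302.2 264.7]
(9.5, 5, 22) [328.9 264.8]
(9.5, -5, 22) [311.1 264.8]
(9.5, 5, 0) [329.9 279.4]
(0, 0, 22) [320.  280.4]
0.103 (-10, -14) [341.  274.2]
0.103 (10, -14) [299.9 274. ]
0.103 (10, 14) [300.7 324.5]
0.103 (-10, 14) [339.5 324.7]
0.078 (-10, -14) [338.7 258. ]
0.078 (10, -14) [302.3 257.7]
0.078 (10, 14) [302.8 303.7]
0.078 (-10, 14) [337.5 303.9]
```

View pics/w3c.png

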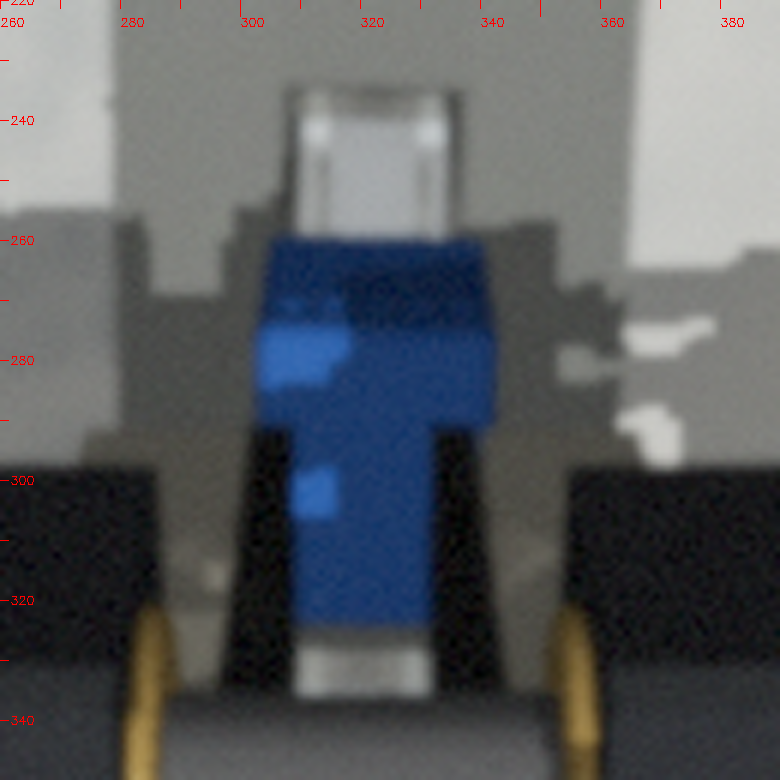

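Run:
```python
from h import *
from scipy.optimize import least_squares
crop("pics/w2.png","pics/w2f.png",180,270,330,400,5)
for f,w,(uL,uR,v) in [("pics/w1.png",.0866,(228,413,292)),("pics/w3.png",.0103,(308.3,332.2,292))]:
    z=np.load(f+".npz");R=Ro.from_euler('xyz',z["r"])
    P=lambda x,y,zz: wproj(f,R.apply([x,y,zz])+z["p"])
    r=least_squares(lambda q: np.r_[P(q[0],w/2,q[1])-[uR,v],P(q[0],-w/2,q[1])-[uL,v]],[.01,.02],x_scale=.01)
    print(f,r.x,r.fun)
    print(P(.0095,w/2,.022),P(-.0095,w/2,.022),P(.0095,w/2,-.02))
```

```text
pics/w1.png [ 0.0102546  -0.01863721] [-0.45345496  0.04833698 -0.45647211 -0.04884627]
[396.01092486 264.55680829] [393.72325145 294.9925578 ] [413.06292475 294.70102301]
pics/w3.png [ 0.01483946 -0.0279511 ] [-0.15502185  0.0060973  -0.16530222 -0.00628351]
[329.18269648 264.76297519] [328.8750327  295.58665737] [331.36250831 295.66201313]
```

View pics/w2f.png

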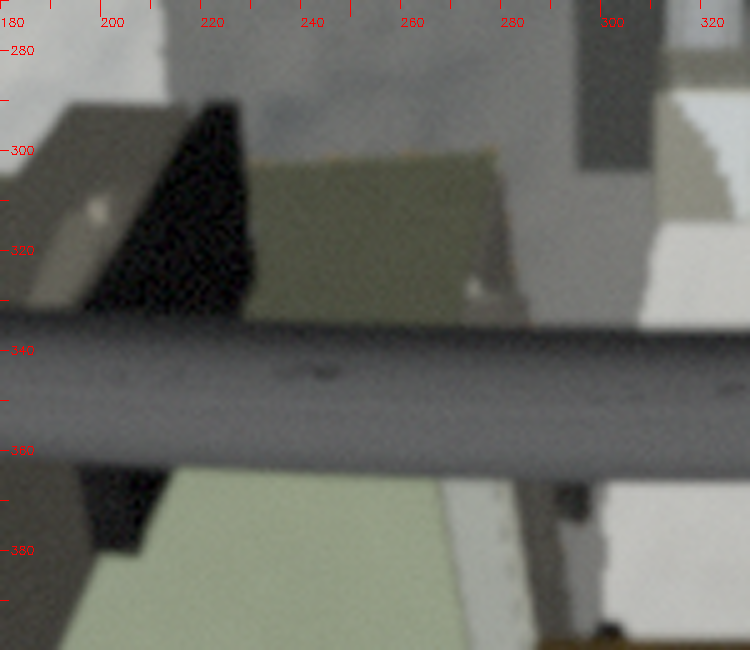

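Run:
```python
from h import *
print(at_z("side",303,303,0), at_z("side",303,282,.132), at_z("side",376,266,.132))
f="pics/w2.png"; z=np.load(f+".npz");R=Ro.from_euler('xyz',z["r"])
from scipy.optimize import least_squares
P=lambda x,y,zz: wproj(f,R.apply([x,y,zz])+z["p"])
for y in (.0436,):
  for uv in [(227,290.5),(230.5,326),(207,380)]:
    r=least_squares(lambda q:P(q[0],-y,q[1])-np.array(uv),[0,0],x_scale=.01); print(uv,r.x.round(4),r.fun)
delta([.4644,-.2483,.0571],-94.5)
```

```text
[ 0.5254939  -0.12480345  0.        ] [ 0.52855374 -0.13063168  0.132     ] [ 0.67750375 -0.1190971   0.132     ]
(227, 290.5) [ 0.0108 -0.0183] [-1.70530257e-13 -5.68434189e-14]
(230.5, 326) [-0.008  -0.0187] [0. 0.]
(207, 380) [-0.008  -0.0627] [ 1.13686838e-13 -1.13686838e-13]
now [ 0.4646 -0.2477  0.0971] [-1.7987e+02 -7.0000e-02 -9.4200e+01] t 4.6
shift [0.0006 0.0002 0.04  ] turn [-0.13 -0.07  0.3 ]
```

Emit:
{"api": "jog_arm", "payload": {"motion": [[[0,0,0,0,0,0,0.03],[0,0,0,0,0,0,0.05],[0,0,0,0,0,0,0.06],[0,0,0.0,0,0,0,0.06],[0,0,0,0,0,0,0.06],[0.0005,0,0.008,0,0,0,0.06],[0.0005,0,0.012,0,0,0,0.06],[0.0005,0,0.012,0,0,0,0.06]]]}}

```text
t: 5.4
eef_pos: [0.4639, -0.2481, 0.0841]
ee_rot: [-3.141, -0.001, -1.644]
force: [0.3, 0.1, 0.6]
width: 0.0594
```

Run:
```python
from h import *
s=wlook("pics/w4.png"); print(s["force"],s["eef_pos"],s["width"])
crop("pics/w4.png","pics/w4c.png",240,220,400,350,5)
```

```text
[0.28979264 0.12545556 0.59399262] [ 0.46386215 -0.24807998  0.08407202] 0.05940020199486924
```

View pics/w4c.png

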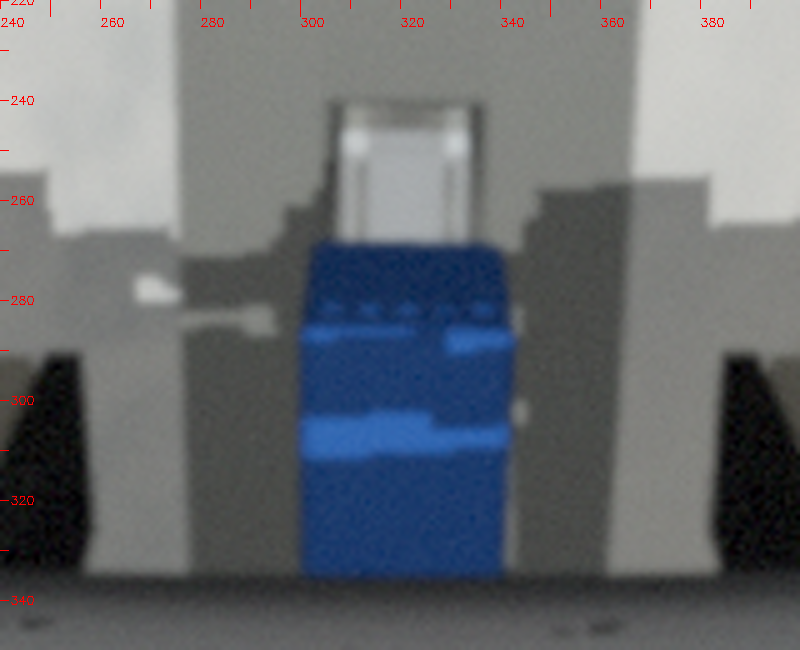

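Emit:
{"api": "jog_arm", "payload": {"motion": [[[0,0,0.008,0,0,0,0.06],[0,0,0.016,0,0,0,0.06],[0,0,0.023,0,0,0,0.06],[0,0,0.0275,0,0,0,0.06],[0,0,0.0275,0,0,0,0.06]]]}}

```text
t: 5.95
eef_pos: [0.4636, -0.2481, 0.0561]
ee_rot: [3.141, -0.001, -1.644]
force: [0.4, 0.1, -0.3]
width: 0.0603
```

Run:
```python
from h import *
s=wlook("pics/w5.png"); print(s["force"],s["eef_pos"],s["width"])
crop("pics/w5.png","pics/w5c.png",240,220,400,350,5)
```

```text
[ 0.35027175  0.09249019 -0.28991996] [ 0.46361629 -0.2481127   0.0560706 ] 0.06033972496041788
```

View pics/w5c.png

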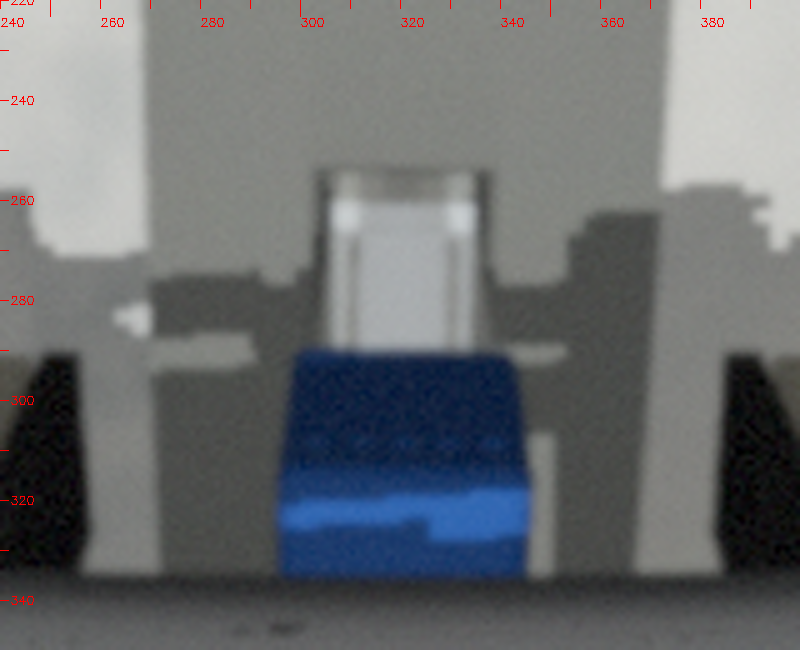

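Emit:
{"api": "jog_arm", "payload": {"motion": [[[0,-0.0008,0,0,0,0,0.05],[0,-0.0008,0,0,0,0,0.035],[0,-0.0008,0,0,0,0,0.025],[0,-0.0008,0,0,0,0,0.018],[0,-0.0008,0,0,0,0,0.01],[0,-0.0008,0,0,0,0,0.01],[0,-0.0008,0,0,0,0,0.01]]], "newtons": 25}}

```text
t: 6.7
eef_pos: [0.4648, -0.2483, 0.0567]
ee_rot: [-3.141, -0.001, -1.644]
force: [0.6, 0.1, 1.3]
width: 0.0198
```

Emit:
{"api": "jog_arm", "payload": {"motion": [[[0,0,-0.01,0,0,0,0.01],[0,0,-0.03,0,0,0,0.01],[0,0,-0.06,0,0,0,0.01],[0,0,-0.1,0,0,0,0.01],[0,0,-0.14,0,0,0,0.01],[0,0,-0.18,0,0,0,0.01],[0,0,-0.19,0,0,0,0.01],[0,0,-0.19,0,0,0,0.01]]]}}

```text
t: 7.5
eef_pos: [0.4656, -0.2482, 0.2492]
ee_rot: [-3.137, -0.002, -1.644]
force: [0.5, 0.2, -2.0]
width: 0.0194
```

Run:
```python
from h import *
s=wlook("pics/w6.png"); print(s["force"],s["moment"],s["eef_pos"],s["width"])
im=optics.grab_frame("side"); cv2.imwrite("pics/side2.png",im[:,:,::-1])
crop("pics/w6.png","pics/w6c.png",240,180,400,340,5)
delta([.5240,.2746,.25],-86.7)
```

```text
[ 0.50780373  0.15872769 -2.02405431] [ 0.07428232  0.00190822 -0.0325739 ] [ 0.46562467 -0.24823021  0.24918421] 0.019431290625257176
now [ 0.4641 -0.2477  0.2459] [ 1.7996e+02 -2.0000e-02 -9.4220e+01] t 7.6
shift [-0.5253 -0.0213 -0.0043] turn [ 0.04 -0.02 -7.52]
```

View pics/w6c.png

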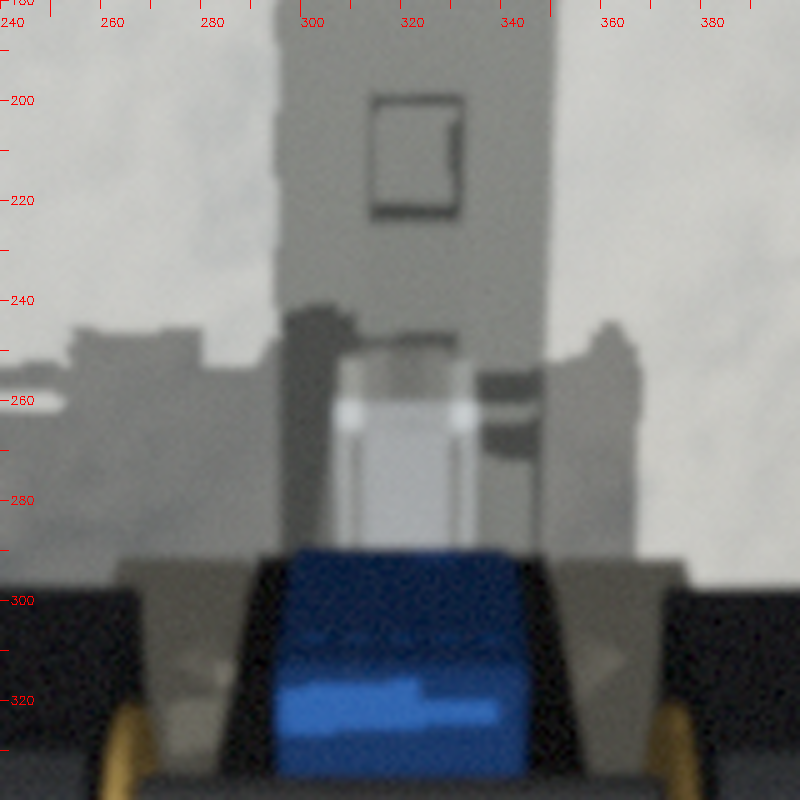

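View pics/side2.png

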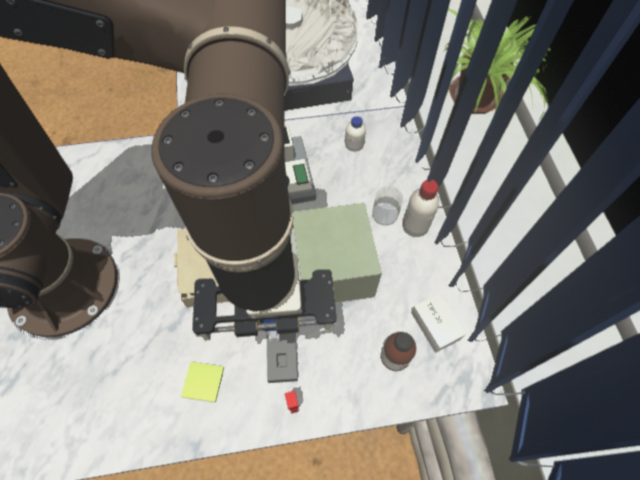

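Emit:
{"api": "jog_arm", "payload": {"motion": [[[-0.525,-0.021,-0.004,0,0,-7.5,0.01],[-0.525,-0.021,-0.004,0,0,-7.5,0.01],[-0.525,-0.021,-0.004,0,0,-7.5,0.01],[-0.525,-0.021,-0.004,0,0,-7.5,0.01],[-0.525,-0.021,-0.004,0,0,-7.5,0.01],[-0.525,-0.021,-0.004,0,0,-7.5,0.01],[-0.525,-0.021,-0.004,0,0,-7.5,0.01],[-0.525,-0.021,-0.004,0,0,-7.5,0.01]]]}}

```text
t: 8.4
eef_pos: [0.5084, 0.1511, 0.2471]
ee_rot: [3.138, -0.002, -1.513]
force: [1.2, 0.1, -0.4]
width: 0.0199
```

Run:
```python
from h import *
delta([.5240,.2746,.25],-86.7)
```

```text
now [0.5084 0.1511 0.2471] [ 1.7981e+02 -1.0000e-01 -8.6700e+01] t 8.4
shift [-0.1224 -0.0226 -0.0032] turn [ 0.19 -0.1  -0.  ]
```

Emit:
{"api": "jog_arm", "payload": {"motion": [[[-0.05,-0.009,-0.003,0,0,0,0.01],[-0.09,-0.016,-0.003,0,0,0,0.01],[-0.115,-0.021,-0.003,0,0,0,0.01],[-0.1224,-0.0226,-0.003,0,0,0,0.01],[-0.1224,-0.0226,-0.003,0,0,0,0.01],[-0.1224,-0.0226,-0.003,0,0,0,0.01],[-0.1224,-0.0226,-0.003,0,0,0,0.01]]]}}

```text
t: 9.1
eef_pos: [0.5239, 0.2732, 0.2499]
ee_rot: [3.138, -0.002, -1.515]
force: [0.0, 0.1, -0.6]
width: 0.0199
```

Run:
```python
from h import *
s=wlook("pics/w7.png"); print(s["force"],s["moment"],s["eef_pos"],s["width"])
crop("pics/w7.png","pics/w7c.png",240,180,400,340,5)
delta([.5240,.2746,.16],-86.7)
```

```text
[ 0.00221931  0.06202245 -0.55667189] [ 0.08999174 -0.08712042  0.03597738] [0.52390038 0.27320436 0.24986278] 0.01990640324781087
now [0.524  0.2733 0.2501] [ 1.7981e+02 -9.0000e-02 -8.6780e+01] t 9.15
shift [-0.0015 -0.0004  0.0901] turn [ 0.19 -0.09 -0.08]
```

View pics/w7c.png

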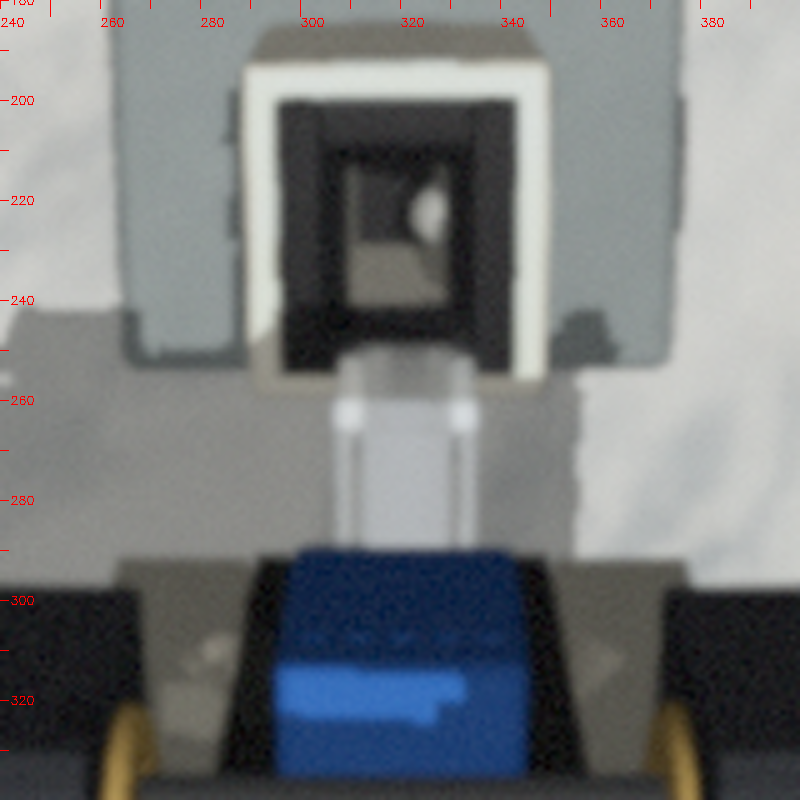

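Run:
```python
from h import *
f="pics/w7.png"; z=np.load(f+".npz");R=Ro.from_euler('xyz',z["r"])
P=lambda x,y,zz: wproj(f,R.apply(np.array([x,y,zz])/1000)+z["p"]).round(1)
for x,y,zz in [(12,-8,39.7),(12,8,39.7),(12,-8,44.7),(12,8,44.7),(14,-10,-21.3),(14,10,-21.3),(14,-10,-46.3)]: print((x,y,zz),P(x,y,zz))
rep("collar",[w_at_z(f,u,v,.098) for u,v in [(295.3,200),(343,200),(343,254.5),(296.5,254.5)]])
rep("bevel",[w_at_z(f,u,v,.098) for u,v in [(304,208.5),(334.5,208.5),(334,247),(304.5,247)]])
rep("well",[w_at_z(f,u,v,.0935) for u,v in [(308.7,213),(330,212.5),(329.5,241),(309.5,241)]])
```

```text
(12, -8, 39.7) [306.6 251. ]
(12, 8, 39.7) [333.  251.1]
(12, -8, 44.7) [306.9 248.6]
(12, 8, 44.7) [332.7 248.6]
(14, -10, -21.3) [297.5 287.7]
(14, 10, -21.3) [342.1 287.7]
(14, -10, -46.3) [293.9 313. ]
collar c [0.5236 0.2742] [(np.float64(42.5), np.float64(-176.8)), (np.float64(51.0), np.float64(94.2)), (np.float64(43.0), np.float64(3.2)), (np.float64(50.9), np.float64(-86.5))]
bevel c [0.5238 0.2744] [(np.float64(27.3), np.float64(-176.8)), (np.float64(36.0), np.float64(93.1)), (np.float64(27.1), np.float64(3.2)), (np.float64(35.9), np.float64(-86.6))]
well c [0.5236 0.2746] [(np.float64(19.4), np.float64(-175.4)), (np.float64(26.9), np.float64(92.7)), (np.float64(18.5), np.float64(3.2)), (np.float64(26.5), np.float64(-85.6))]
```

Emit:
{"api": "jog_arm", "payload": {"motion": [[[-0.0011,-0.0005,0.03,0.19,-0.09,0,0.01],[-0.0012,-0.0005,0.06,0.19,-0.09,0,0.01],[-0.0012,-0.0005,0.08,0.19,-0.09,0,0.01],[-0.0012,-0.0005,0.092,0.19,-0.09,0,0.01],[-0.0012,-0.0005,0.094,0.19,-0.09,0,0.01],[-0.0012,-0.0005,0.094,0.19,-0.09,0,0.01]]]}}

```text
t: 9.75
eef_pos: [0.5246, 0.2742, 0.1568]
ee_rot: [-3.141, 0.0, -1.515]
force: [0.8, 1.6, -0.1]
width: 0.0199
```

Run:
```python
from h import *
s=wlook("pics/w8.png"); print(s["force"],s["moment"],s["eef_pos"],s["width"])
crop("pics/w8.png","pics/w8c.png",240,180,400,340,5)
delta([.5243,.2744,.14],-86.7)
```

```text
[ 0.77906347  1.56246966 -0.08422607] [ 0.05032179 -0.06515795  0.01095479] [0.52455858 0.27418844 0.15678233] 0.019945136255087946
now [0.5248 0.2745 0.1573] [-1.7991e+02  4.0000e-02 -8.6780e+01] t 9.8
shift [0.0001 0.0005 0.0173] turn [-0.09  0.04 -0.08]
```

View pics/w8c.png

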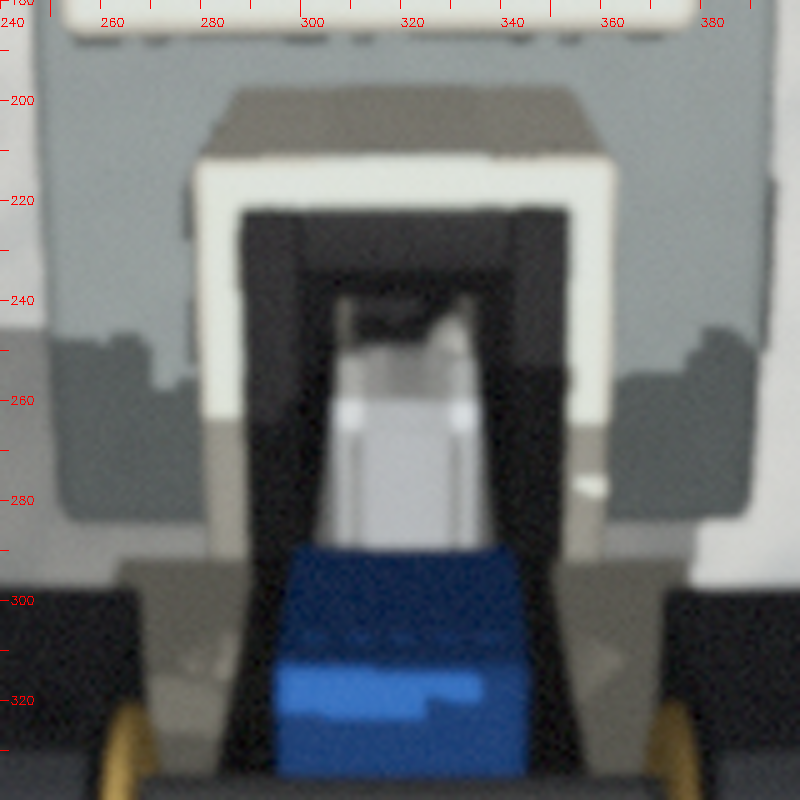

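Emit:
{"api": "jog_arm", "payload": {"motion": [[[0,0.0003,0.004,0,0,0,0.01],[0,0.0005,0.009,0,0,0,0.01],[0,0.0005,0.014,0,0,0,0.01],[0,0.0005,0.018,0,0,0,0.01],[0,0.0005,0.02,0,0,0,0.01]]]}}

```text
t: 10.3
eef_pos: [0.5241, 0.2744, 0.1366]
ee_rot: [-3.141, 0.0, -1.515]
force: [-0.3, 0.5, -0.6]
width: 0.02
```

```bash
cat > st.py <<'E'
from h import *
s=arm.get_state(); print("F",s["force"].round(2),"M",s["moment"].round(2),"w",round(s["width"],4))
print("depth",round(.098-(s["eef_pos"][2]-.0447),4)); delta([.5243,.2744,.14],-86.7,s)
E
python3 st.py
```

```text
F [-0.31  0.5  -0.62] M [ 0.06 -0.06  0.01] w 0.02
depth 0.0061
now [0.5241 0.2744 0.1366] [-1.7995e+02  1.0000e-02 -8.6780e+01] t 10.3
shift [-0.     -0.0002 -0.0034] turn [-0.05  0.01 -0.08]
```

Entered the bevel with no contact force. Now slow steps.

Emit:
{"api": "jog_arm", "payload": {"motion": [[[0,0,0.001,0,0,0,0.01],[0,0,0.002,0,0,0,0.01],[0,0,0.003,0,0,0,0.01],[0,0,0.004,0,0,0,0.01]]]}}

```text
t: 10.7
eef_pos: [0.5241, 0.2744, 0.1326]
ee_rot: [-3.141, 0.0, -1.515]
force: [0.5, -0.1, 0.0]
width: 0.0195
```

```bash
python3 st.py
```

```text
F [ 0.52 -0.05  0.05] M [ 0.08 -0.    0.01] w 0.0195
depth 0.0101
now [0.5241 0.2744 0.1326] [-1.7994e+02  2.0000e-02 -8.6780e+01] t 10.7
shift [ 0.     -0.0002 -0.0074] turn [-0.06  0.02 -0.08]
```

Emit:
{"api": "jog_arm", "payload": {"motion": [[[0,0,0.001,0,0,0,0.01],[0,0,0.002,0,0,0,0.01],[0,0,0.003,0,0,0,0.01],[0,0,0.004,0,0,0,0.01]]]}}

```text
t: 11.1
eef_pos: [0.5242, 0.2744, 0.1286]
ee_rot: [-3.141, 0.0, -1.515]
force: [-0.5, -0.1, -0.9]
width: 0.0201
```

Emit:
{"api": "jog_arm", "payload": {"motion": [[[0,0,0.001,0,0,0,0.01],[0,0,0.002,0,0,0,0.01],[0,0,0.003,0,0,0,0.01]]]}}

```text
t: 11.4
eef_pos: [0.5242, 0.2745, 0.1256]
ee_rot: [-3.14, 0.0, -1.515]
force: [-0.0, -0.4, 1.7]
width: 0.0197
```

```bash
python3 st.py
```

```text
F [-0.01 -0.45  1.72] M [ 0.02 -0.3  -0.01] w 0.0197
depth 0.0171
now [0.5242 0.2745 0.1256] [-1.7993e+02  3.0000e-02 -8.6780e+01] t 11.4
shift [ 0.0001 -0.0001 -0.0144] turn [-0.07  0.03 -0.08]
```

Emit:
{"api": "jog_arm", "payload": {"motion": [[[0,0,0.001,0,0,0,0.01],[0,0,0.002,0,0,0,0.01]]]}}

```text
t: 11.6
eef_pos: [0.5252, 0.2749, 0.1243]
ee_rot: [-3.138, 0.001, -1.514]
force: [2.7, -0.1, 3.0]
width: 0.0196
```

```bash
python3 st.py
```

```text
F [ 2.66 -0.1   3.04] M [ 0.02 -1.03 -0.04] w 0.0196
depth 0.0184
now [0.5252 0.2749 0.1243] [-1.7982e+02  7.0000e-02 -8.6760e+01] t 11.6
shift [ 0.0004  0.0009 -0.0157] turn [-0.18  0.07 -0.06]
```

Emit:
{"api": "jog_arm", "payload": {"motion": [[[0,0,0.001,0,0,0,0.01],[0,0,0.002,0,0,0,0.01],[0,0,0.003,0,0,0,0.01]]]}}

```text
t: 11.9
eef_pos: [0.5255, 0.2751, 0.1225]
ee_rot: [-3.137, 0.002, -1.514]
force: [-3.2, -0.1, 11.5]
width: 0.0197
```

```bash
python3 st.py
```

```text
F [-3.16 -0.07 11.49] M [-0.23  0.95  0.06] w 0.0197
depth 0.0202
now [0.5255 0.2751 0.1225] [-1.7975e+02  9.0000e-02 -8.6720e+01] t 11.9
shift [ 0.0006  0.0012 -0.0175] turn [-0.25  0.09 -0.02]
```

Emit:
{"api": "jog_arm", "payload": {"motion": [[[0,0,0.001,0,0,0,0.01],[0,0,0.002,0,0,0,0.01]]]}}

```text
t: 12.1
eef_pos: [0.5256, 0.2751, 0.1217]
ee_rot: [-3.137, 0.002, -1.513]
force: [-4.1, -1.1, 13.2]
width: 0.02
```

```bash
python3 st.py
```

```text
F [-4.07 -1.08 13.22] M [-0.38  1.58  0.07] w 0.02
depth 0.021
now [0.5256 0.2751 0.1217] [-1.7971e+02  1.1000e-01 -8.6700e+01] t 12.1
shift [ 0.0006  0.0013 -0.0183] turn [-0.29  0.11  0.  ]
```

Emit:
{"api": "jog_arm", "payload": {"motion": [[[0,0.0005,0.001,0,0,0,0.01],[0,0.0007,0.002,0,0,0,0.01]]]}}

```text
t: 12.3
eef_pos: [0.5254, 0.2753, 0.1211]
ee_rot: [-3.135, 0.002, -1.513]
force: [-1.7, -1.4, 12.2]
width: 0.0202
```

```bash
python3 st.py
```

```text
F [-1.7  -1.38 12.24] M [-0.4   0.83  0.06] w 0.0202
depth 0.0216
now [0.5254 0.2753 0.1211] [-1.7962e+02  1.4000e-01 -8.6660e+01] t 12.3
shift [ 0.0008  0.0011 -0.0189] turn [-0.38  0.14  0.04]
```

Emit:
{"api": "jog_arm", "payload": {"motion": [[[0,0.0005,0.001,-0.3,0.1,0,0.01],[0,0.0007,0.002,-0.3,0.1,0,0.01],[0,0.0007,0.003,-0.3,0.1,0,0.01]]]}}

```text
t: 12.6
eef_pos: [0.5255, 0.2755, 0.1198]
ee_rot: [-3.138, 0.001, -1.512]
force: [-2.6, -1.3, 13.4]
width: 0.0196
```

```bash
python3 st.py
python3 - <<'E'
from h import *
wlook("pics/w9.png"); crop("pics/w9.png","pics/w9c.png",240,200,400,340,5)
E
```

```text
F [-2.62 -1.27 13.45] M [-0.66  0.85  0.06] w 0.0196
depth 0.0229
now [0.5255 0.2755 0.1198] [-1.7981e+02  6.0000e-02 -8.6620e+01] t 12.6
shift [ 0.001   0.0012 -0.0202] turn [-0.19  0.06  0.08]
```

View pics/w9c.png

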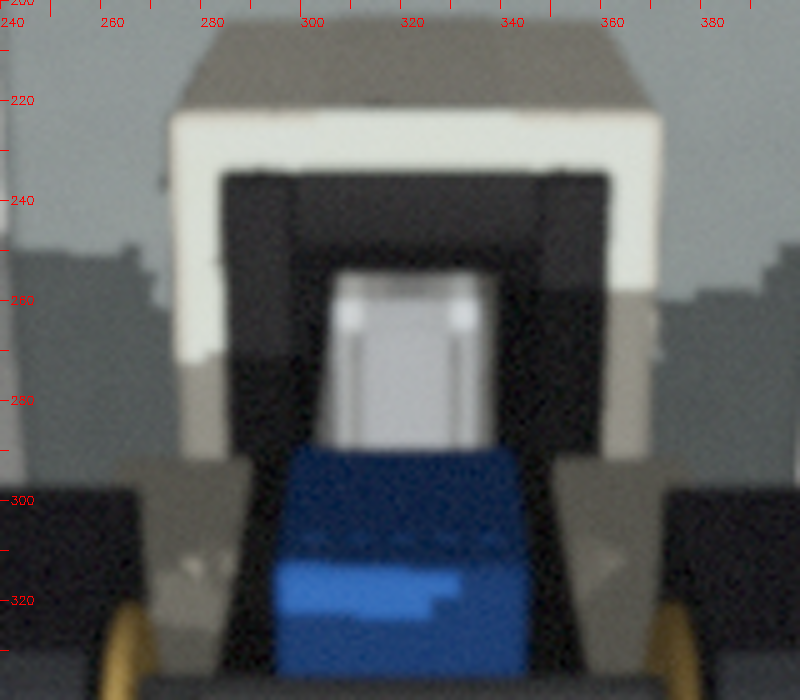

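Emit:
{"api": "jog_arm", "payload": {"motion": [[[0.0005,0.0005,0.001,0,0,0,0.01],[0.001,0.0008,0.002,0,0,0,0.01],[0.001,0.0008,0.003,0,0,0,0.01]]]}}

```text
t: 12.95
eef_pos: [0.5255, 0.2751, 0.1184]
ee_rot: [-3.136, 0.002, -1.511]
force: [-3.1, 0.0, 11.3]
width: 0.0197
```

```bash
python3 st.py
```

```text
F [-3.08  0.04 11.33] M [0.   0.87 0.02] w 0.0197
depth 0.0243
now [0.5255 0.2751 0.1184] [-1.7968e+02  1.4000e-01 -8.6580e+01] t 12.95
shift [ 0.0006  0.0011 -0.0216] turn [-0.32  0.14  0.12]
```

Emit:
{"api": "jog_arm", "payload": {"motion": [[[0.0003,0.0005,0.0015,-0.3,0.1,0,0.01],[0.0006,0.0008,0.0025,-0.3,0.1,0,0.01],[0.0006,0.0008,0.0035,-0.3,0.1,0,0.01],[0.0006,0.0008,0.0045,-0.3,0.1,0,0.01]]]}}

```text
t: 13.35
eef_pos: [0.5255, 0.275, 0.1153]
ee_rot: [-3.139, 0.002, -1.511]
force: [-1.7, -0.6, 8.5]
width: 0.0199
```

```bash
python3 st.py
```

```text
F [-1.67 -0.62  8.45] M [0.09 0.16 0.04] w 0.0199
depth 0.0274
now [0.5255 0.275  0.1153] [-1.7987e+02  1.1000e-01 -8.6550e+01] t 13.35
shift [ 0.0005  0.0011 -0.0247] turn [-0.13  0.11  0.15]
```

Emit:
{"api": "jog_arm", "payload": {"motion": [[[0.0003,0.0005,0.0015,0,0,0,0.01],[0.0005,0.0008,0.0025,0,0,0,0.01],[0.0005,0.0008,0.0035,0,0,0,0.01],[0.0005,0.0008,0.0045,0,0,0,0.01]]]}}

```text
t: 13.75
eef_pos: [0.5254, 0.275, 0.112]
ee_rot: [-3.137, 0.003, -1.51]
force: [-1.2, 0.1, 8.9]
width: 0.0195
```

```bash
python3 st.py
```

```text
F [-1.24  0.12  8.92] M [-0.    0.05  0.04] w 0.0195
depth 0.0307
now [0.5254 0.275  0.112 ] [-1.7976e+02  1.7000e-01 -8.6510e+01] t 13.75
shift [ 0.0005  0.0011 -0.028 ] turn [-0.24  0.17  0.19]
```

Emit:
{"api": "jog_arm", "payload": {"motion": [[[0.0003,0.0005,0.0015,-0.2,0.2,0.2,0.01],[0.0005,0.0008,0.0025,-0.2,0.2,0.2,0.01],[0.0005,0.0008,0.0035,-0.2,0.2,0.2,0.01],[0.0005,0.0008,0.0045,-0.2,0.2,0.2,0.01]]]}}

```text
t: 14.15
eef_pos: [0.5254, 0.2751, 0.1086]
ee_rot: [-3.139, 0.0, -1.513]
force: [0.6, -0.6, 8.3]
width: 0.0197
```

```bash
python3 st.py
```

```text
F [ 0.59 -0.59  8.28] M [ 0.   -0.02  0.12] w 0.0197
depth 0.0341
now [0.5254 0.2751 0.1086] [-1.7984e+02  2.0000e-02 -8.6670e+01] t 14.15
shift [ 0.0006  0.0011 -0.0314] turn [-0.16  0.02  0.03]
```

Emit:
{"api": "jog_arm", "payload": {"motion": [[[0.0003,0.0005,0.0015,0,0,0,0.01],[0.0005,0.0008,0.0025,0,0,0,0.01],[0.0005,0.0008,0.0035,0,0,0,0.01]]]}}

```text
t: 14.45
eef_pos: [0.5254, 0.275, 0.1063]
ee_rot: [-3.137, 0.001, -1.512]
force: [-0.1, 0.2, 8.7]
width: 0.0198
```

```bash
python3 st.py
```

```text
F [-0.1   0.17  8.68] M [-0.02  0.13  0.05] w 0.0198
depth 0.0364
now [0.5254 0.275  0.1063] [-1.7974e+02  8.0000e-02 -8.6650e+01] t 14.45
shift [ 0.0005  0.001  -0.0337] turn [-0.26  0.09  0.05]
```

Steady ~8.5 N sliding friction, no seat yet. Smaller steps from here.

Emit:
{"api": "jog_arm", "payload": {"motion": [[[0.0003,0.0003,0.0015,0,0,0,0.01],[0.0003,0.0005,0.0025,0,0,0,0.01],[0.0003,0.0005,0.003,0,0,0,0.01]]]}}

```text
t: 14.75
eef_pos: [0.5254, 0.275, 0.1043]
ee_rot: [-3.136, 0.002, -1.512]
force: [-0.9, -0.1, 8.2]
width: 0.0196
```

```bash
python3 st.py
```

```text
F [-0.85 -0.14  8.23] M [-0.08  0.39  0.15] w 0.0196
depth 0.0384
now [0.5254 0.275  0.1043] [-1.7966e+02  1.2000e-01 -8.6620e+01] t 14.75
shift [ 0.0005  0.001  -0.0357] turn [-0.34  0.12  0.08]
```

Emit:
{"api": "jog_arm", "payload": {"motion": [[[0.0003,0.0003,0.0015,-0.3,0.1,0,0.01],[0.0003,0.0005,0.0025,-0.3,0.1,0,0.01],[0.0003,0.0005,0.003,-0.3,0.1,0,0.01]]]}}

```text
t: 15.05
eef_pos: [0.5254, 0.2752, 0.1024]
ee_rot: [-3.139, 0.001, -1.511]
force: [-1.6, -0.4, 8.3]
width: 0.0197
```

```bash
python3 st.py
```

```text
F [-1.57 -0.43  8.31] M [-0.08  0.45  0.05] w 0.0197
depth 0.0403
now [0.5254 0.2752 0.1024] [-1.7988e+02  7.0000e-02 -8.6590e+01] t 15.05
shift [ 0.0006  0.0011 -0.0376] turn [-0.12  0.07  0.11]
```

Emit:
{"api": "jog_arm", "payload": {"motion": [[[0.0003,0.0003,0.0015,0,0,0,0.01],[0.0005,0.0005,0.0025,0,0,0,0.01]]]}}

```text
t: 15.25
eef_pos: [0.5254, 0.2751, 0.101]
ee_rot: [-3.138, 0.002, -1.511]
force: [-1.5, 0.8, 8.0]
width: 0.02
```

```bash
python3 st.py
```

```text
F [-1.51  0.79  7.95] M [0.13 0.27 0.05] w 0.02
depth 0.0417
now [0.5254 0.2751 0.101 ] [-1.798e+02  1.200e-01 -8.656e+01] t 15.25
shift [ 0.0005  0.001  -0.039 ] turn [-0.2   0.12  0.14]
```

Emit:
{"api": "jog_arm", "payload": {"motion": [[[0.0003,0.0003,0.0015,0,0,0,0.01],[0.0005,0.0005,0.0025,0,0,0,0.01]]]}}

```text
t: 15.45
eef_pos: [0.5254, 0.275, 0.0994]
ee_rot: [-3.137, 0.003, -1.51]
force: [0.2, 0.2, 5.3]
width: 0.0199
```

```bash
python3 st.py
```

```text
F [0.21 0.23 5.26] M [ 0.16 -0.24  0.1 ] w 0.0199
depth 0.0433
now [0.5254 0.275  0.0994] [-1.7972e+02  1.7000e-01 -8.6530e+01] t 15.45
shift [ 0.0004  0.0009 -0.0406] turn [-0.28  0.17  0.17]
```

Emit:
{"api": "jog_arm", "payload": {"motion": [[[0.0003,0.0003,0.001,0,0,0,0.01],[0.0003,0.0005,0.0018,0,0,0,0.01]]]}}

```text
t: 15.65
eef_pos: [0.5253, 0.275, 0.0979]
ee_rot: [-3.136, 0.004, -1.51]
force: [1.6, -0.2, 1.2]
width: 0.0199
```

```bash
python3 st.py
```

```text
F [ 1.6  -0.16  1.25] M [ 0.13 -0.94  0.03] w 0.0199
depth 0.0448
now [0.5253 0.275  0.0979] [-179.66    0.21  -86.52] t 15.65
shift [ 0.0004  0.0008 -0.0421] turn [-0.34  0.21  0.18]
```

Emit:
{"api": "jog_arm", "payload": {"motion": [[[0.0003,0.0003,0.0008,-0.2,0.2,0,0.01],[0.0003,0.0005,0.0015,-0.2,0.2,0,0.01]]]}}

```text
t: 15.85
eef_pos: [0.5251, 0.2748, 0.096]
ee_rot: [-3.139, 0.0, -1.51]
force: [4.7, 0.3, -3.1]
width: 0.02
```

```bash
python3 st.py
```

```text
F [ 4.66  0.29 -3.14] M [ 0.33 -2.16 -0.  ] w 0.02
depth 0.0467
now [0.5251 0.2748 0.096 ] [-1.7985e+02  1.0000e-02 -8.6520e+01] t 15.85
shift [ 0.0004  0.0007 -0.044 ] turn [-0.15  0.01  0.18]
```

Emit:
{"api": "jog_arm", "payload": {"motion": [[[0,0,0.0005,0,0,0,0.01],[0,0,0.001,0,0,0,0.01]]]}}

```text
t: 16.05
eef_pos: [0.5253, 0.2749, 0.0957]
ee_rot: [-3.139, -0.0, -1.51]
force: [-0.3, -0.8, 10.5]
width: 0.0199
```

```bash
python3 st.py
```

```text
F [-0.31 -0.76 10.51] M [-0.1   0.38  0.04] w 0.0199
depth 0.047
now [0.5253 0.2749 0.0957] [-179.83   -0.    -86.51] t 16.05
shift [ 0.0004  0.0009 -0.0443] turn [-0.17 -0.    0.19]
```

Emit:
{"api": "jog_arm", "payload": {"motion": [[[0,0,0,0,0,0,0.02],[0,0,0,0,0,0,0.025],[0,0,0,0,0,0,0.035],[0,0,0,0,0,0,0.05],[0,0,0,0,0,0,0.05],[0,0,0,0,0,0,0.05]]]}}

```text
t: 16.65
eef_pos: [0.5251, 0.2747, 0.0955]
ee_rot: [-3.139, -0.0, -1.51]
force: [-0.9, 0.3, -0.1]
width: 0.0487
```

```bash
python3 st.py;  python3 - <<'E'
from h import *
wlook("pics/w10.png"); crop("pics/w10.png","pics/w10c.png",240,200,400,340,5)
E
```

```text
F [-0.91  0.33 -0.07] M [ 0.1  -0.   -0.01] w 0.0487
depth 0.0472
now [0.5251 0.2747 0.0955] [-1.7986e+02 -2.0000e-02 -8.6510e+01] t 16.65
shift [ 0.0003  0.0007 -0.0445] turn [-0.14 -0.02  0.19]
```

View pics/w10c.png

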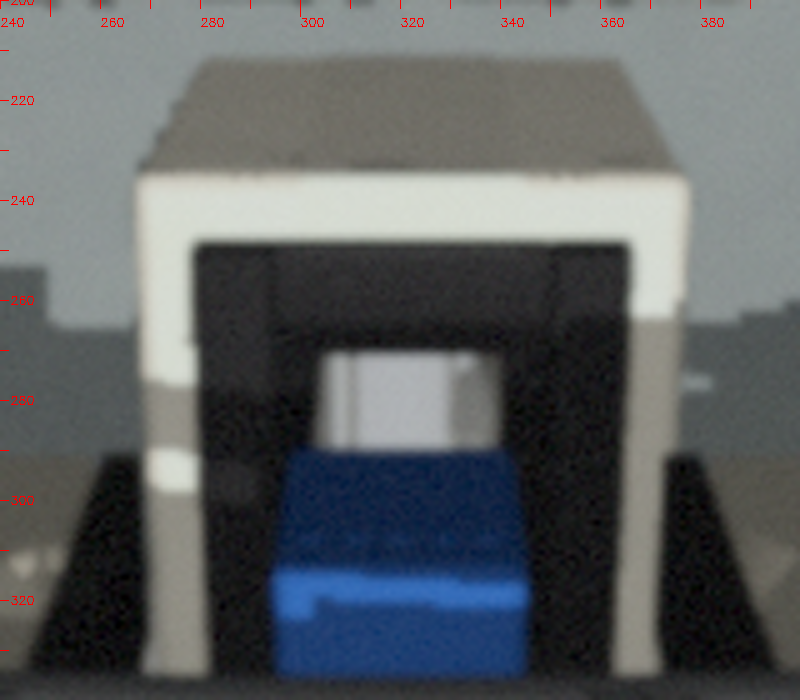

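Emit:
{"api": "jog_arm", "payload": {"motion": [[[0,0,-0.01,0,0,0,0.055],[0,0,-0.03,0,0,0,0.055],[0,0,-0.06,0,0,0,0.055],[0,0,-0.09,0,0,0,0.04],[0.03,0,-0.1,0,0,0,0.02],[0.03,0,-0.1,0,0,0,0.0],[0.03,0,-0.1,0,0,0,0.0]]], "newtons": 10}}

```text
t: 17.4
eef_pos: [0.5269, 0.2446, 0.1966]
ee_rot: [-3.138, 0.001, -1.511]
force: [-0.1, -0.1, -0.6]
width: 0.0286
```

Run:
```python
from h import *
s=wlook("pics/w11.png");print(s["force"],s["eef_pos"],s["width"])
for n in ["scene","side"]:
    im=optics.grab_frame(n); cv2.imwrite(f"pics/{n}3.png",im[:,:,::-1])
crop("pics/scene3.png","pics/sc3.png",150,150,280,280,5)
print("cabinet far", at_z("side",293,209,.132),at_z("side",372,204,.132))
delta([.5138,.1706,.12],-86.7)
```

```text
[-0.10370097 -0.09863622 -0.56554749] [0.52686186 0.24455851 0.19655858] 0.028581388618736596
cabinet far [0.53088267 0.03918676 0.132     ] [0.70013801 0.02571175 0.132     ]
now [0.5265 0.245  0.1952] [-1.7989e+02 -4.0000e-02 -8.6510e+01] t 17.55
shift [0.0734 0.0174 0.0752] turn [-0.11 -0.04  0.19]
```

View pics/w11.png

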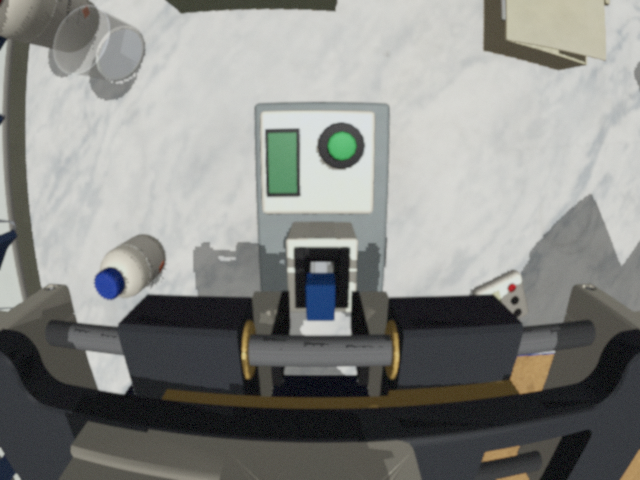

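View pics/sc3.png

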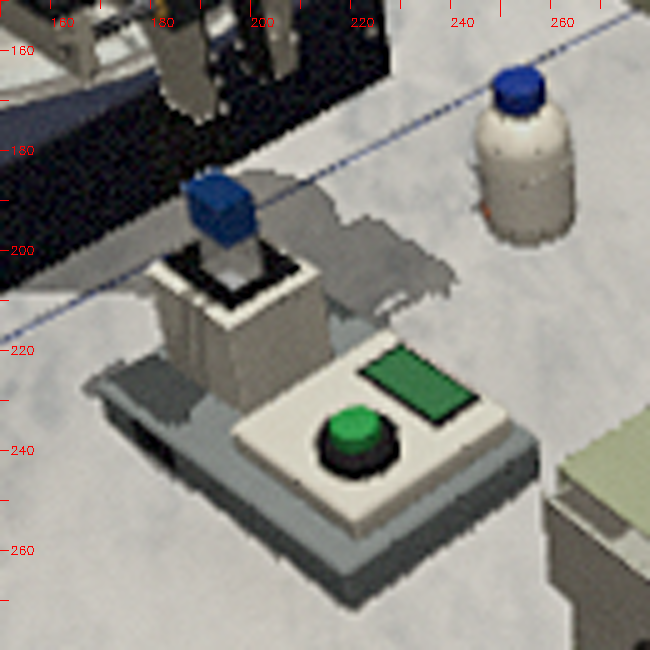

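Run:
```python
from h import *
a=np.radians(3.3);M=np.array([[np.cos(a),-np.sin(a)],[np.sin(a),np.cos(a)]])
for z in (.142,.117):
    print(z,[proj("scene",[*(np.array([.5245,.2746])+M@np.array(d)/1000),z]).round(1) for d in [(-10,-14),(10,-14),(10,14),(-10,14)]])
f="pics/w11.png"
for z in (.052,.056,.060,.064): print(z,w_at_z(f,342.5,146.2,z)[:2].round(4), proj("scene",[.5138,.1706,z]).round(1),proj("side",[.5138,.1706,z]).round(1))
crop("pics/w11.png","pics/w11c.png",300,110,380,180,8)
```

```text
0.142 [array([192.9, 190.7]), array([199.8, 186.8]), array([192.2, 181.8]), array([185.3, 185.6])]
0.117 [array([194.6, 199.2]), array([201.4, 195.2]), array([193.9, 190.2]), array([187.2, 194. ])]
0.052 [0.5125 0.1714] [220.8 238.6] [280.5 181.7]
0.056 [0.5127 0.1714] [220.6 237.4] [280.4 180.7]
0.06 [0.513  0.1713] [220.4 236.2] [280.3 179.7]
0.064 [0.5132 0.1712] [220.2 234.9] [280.2 178.7]
```

View pics/w11c.png

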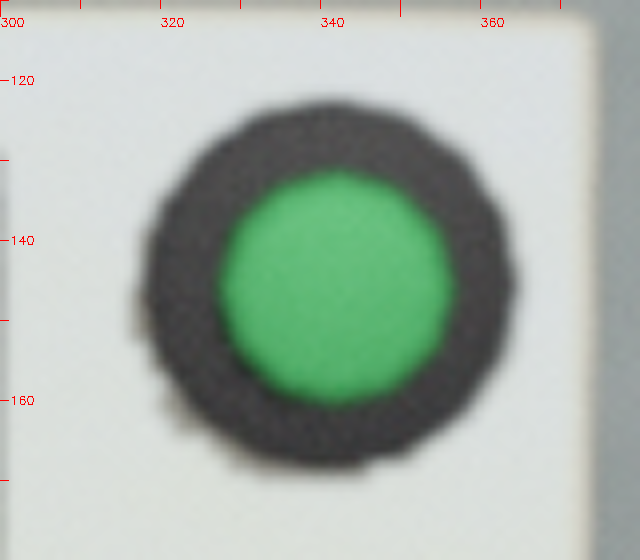

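Emit:
{"api": "jog_arm", "payload": {"motion": [[[0.04,0.009,0,0,0,0,0],[0.073,0.0175,0.01,0,0,0,0],[0.073,0.0175,0.05,0,0,0,0],[0.073,0.0175,0.08,0,0,0,0],[0.073,0.0175,0.1,0,0,0,0],[0.073,0.0175,0.11,0,0,0,0],[0.073,0.0175,0.11,0,0,0,0]]]}}

```text
t: 18.25
eef_pos: [0.513, 0.1708, 0.0837]
ee_rot: [3.141, -0.002, -1.509]
force: [-0.5, -0.5, 0.2]
width: 0.0004
```

Run:
```python
from h import *
s=wlook("pics/w12.png");print(s["force"],s["eef_pos"],s["width"])
for n in ["scene","side"]:
    im=optics.grab_frame(n); cv2.imwrite(f"pics/{n}4.png",im[:,:,::-1])
crop("pics/scene4.png","pics/sc4.png",150,150,280,280,5)
delta([.5136,.1708,.05],-86.7)
```

```text
[-0.5107123  -0.48957523  0.22854212] [0.51297236 0.17078005 0.08369771] 0.00044404177056702165
now [0.5144 0.1717 0.0861] [-1.7981e+02 -1.0000e-02 -8.6470e+01] t 18.4
shift [0.0008 0.001  0.0361] turn [-0.19 -0.01  0.23]
```

View pics/w12.png

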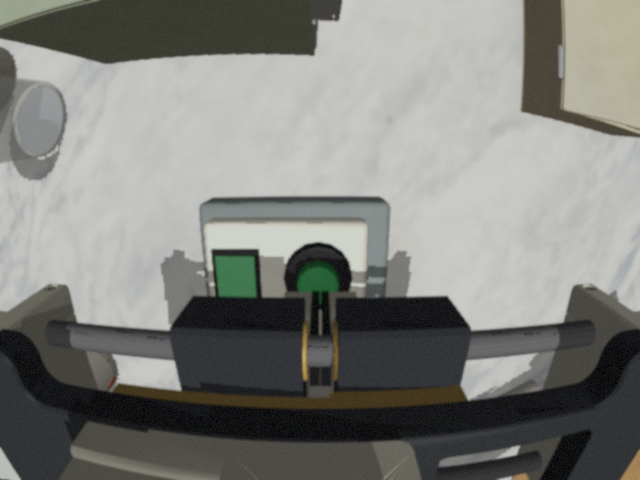

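View pics/sc4.png

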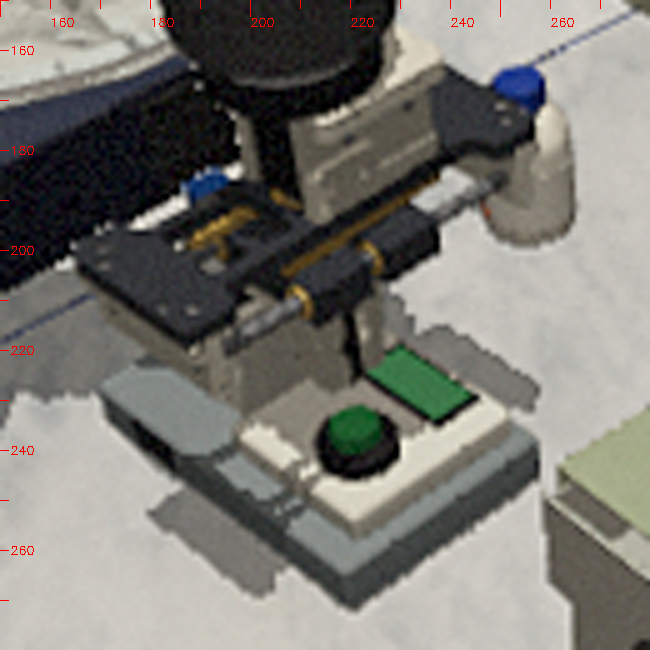

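Emit:
{"api": "jog_arm", "payload": {"motion": [[[0.0008,0.001,0.01,-0.19,0,0.2,0],[0.0008,0.001,0.02,-0.19,0,0.2,0],[0.0008,0.001,0.03,-0.19,0,0.2,0],[0.0008,0.001,0.034,-0.19,0,0.2,0],[0.0008,0.001,0.034,-0.19,0,0.2,0]]]}}

```text
t: 18.9
eef_pos: [0.5133, 0.1706, 0.0515]
ee_rot: [3.14, -0.001, -1.513]
force: [-2.0, 0.2, 2.7]
width: 0.0005
```

Run:
```python
from h import *
s=arm.get_state();print(s["force"])
delta([.5136,.1708,.04],-86.7)
```

```text
[-1.99683378  0.23387194  2.70800625]
now [0.5133 0.1706 0.0515] [ 1.7993e+02 -5.0000e-02 -8.6670e+01] t 18.9
shift [-0.0002 -0.0004  0.0115] turn [ 0.07 -0.05  0.03]
```

Emit:
{"api": "jog_arm", "payload": {"motion": [[[0,0,0.001,0,0,0,0],[0,0,0.002,0,0,0,0]]]}}

```text
t: 19.1
eef_pos: [0.5133, 0.1706, 0.0497]
ee_rot: [3.14, -0.001, -1.513]
force: [-2.0, -1.0, 4.3]
width: 0.0004
```

Emit:
{"api": "jog_arm", "payload": {"motion": [[[0,0,0.001,0,0,0,0],[0,0,0.002,0,0,0,0]]]}}

```text
t: 19.3
eef_pos: [0.5133, 0.1706, 0.0483]
ee_rot: [3.141, -0.001, -1.512]
force: [-7.7, -0.7, 17.7]
width: 0.0005
```

Emit:
{"api": "jog_arm", "payload": {"motion": [[[0,0,0.001,0,0,0,0],[0,0,0.002,0,0,0,0]]]}}

```text
t: 19.5
eef_pos: [0.5134, 0.1706, 0.0481]
ee_rot: [3.142, -0.001, -1.512]
force: [-12.7, -0.7, 29.6]
width: 0.0003
```

Run:
```python
from h import *
s=wlook("pics/w13.png");print(s["force"],s["moment"],s["eef_pos"],s["width"])
for n in ["scene","side"]:
    im=optics.grab_frame(n); cv2.imwrite(f"pics/{n}5.png",im[:,:,::-1])
crop("pics/scene5.png","pics/sc5.png",150,160,280,280,5)
crop("pics/w13.png","pics/w13c.png",190,170,430,340,3)
s=arm.get_state();print(s["force"],s["moment"],s["eef_pos"])
```

```text
[-12.73956817  -0.68001231  29.57168676] [-0.21059835  4.37372598 -0.02533302] [0.51342137 0.1706235  0.04810957] 0.00034571197968341025
[-9.45680422 -1.01972161 22.0555058 ] [-0.23242013  3.42835783 -0.05011127] [0.51339057 0.17061511 0.04828044]
```

View pics/w13c.png

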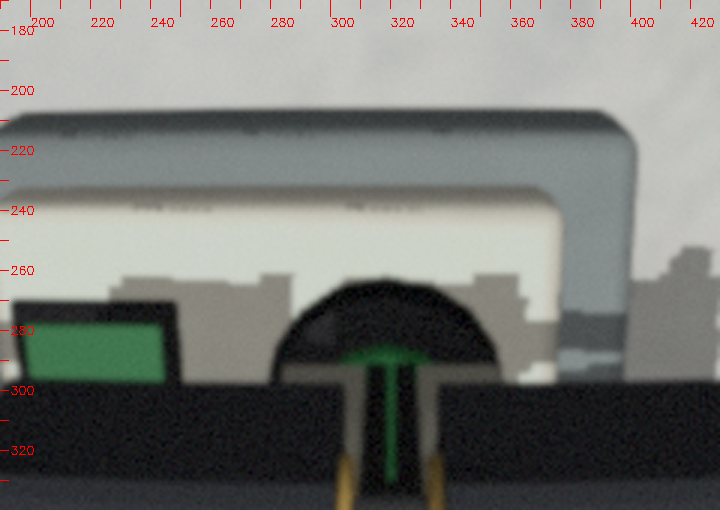

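View pics/sc5.png

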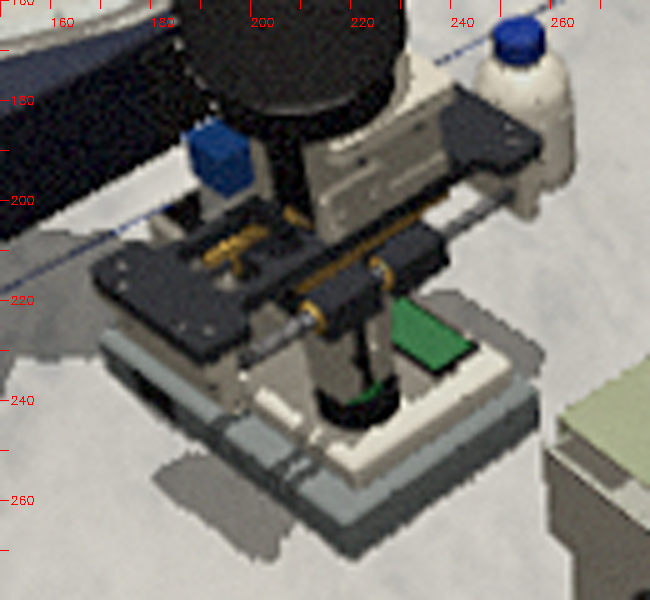

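Run:
```python
from h import *
crop("pics/w12.png","pics/w12c.png",270,230,370,310,8)
f="pics/w12.png"
c=np.array([.5140,.1710])
for z in (.058,.062,.066,.070,.074):
    print(z,"front",wproj(f,[c[0],c[1]-.012,z]).round(1),"L/R",wproj(f,[c[0]+.012,c[1],z]).round(1),wproj(f,[c[0]-.012,c[1],z]).round(1))
for z in (.046,.050,.054,.058,.062,.066): print(z,"ring front r19",wproj(f,[c[0],c[1]-.019,z]).round(1),wproj(f,[c[0]+.019,c[1],z]).round(1))
```

```text
0.058 front [319.2 258.8] L/R [297.3 277.2] [338.6 279.6]
0.062 front [319.2 261.1] L/R [296.9 279.7] [338.9 282.2]
0.066 front [319.2 263.5] L/R [296.5 282.4] [339.3 284.8]
0.07 front [319.2 265.9] L/R [296.1 285.1] [339.6 287.6]
0.074 front [319.2 268.5] L/R [295.6 288. ] [340.  290.5]
0.046 ring front r19 [320.  241.3] [287.  269.3]
0.05 ring front r19 [320.  243.1] [286.4 271.6]
0.054 ring front r19 [320.  245.1] [285.9 274. ]
0.058 ring front r19 [320.  247.1] [285.3 276.4]
0.062 ring front r19 [320.  249.2] [284.7 279. ]
0.066 ring front r19 [320.  251.3] [284.  281.6]
```

View pics/w12c.png

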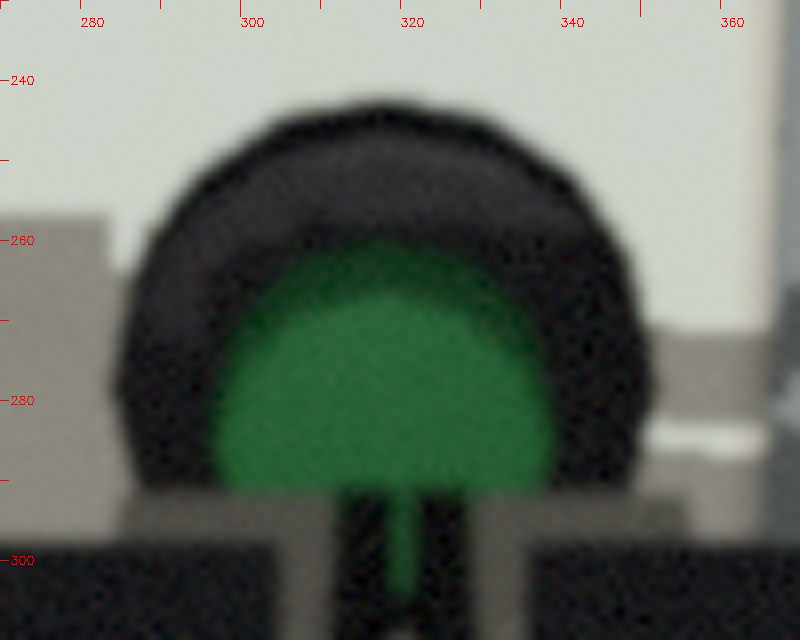

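Emit:
{"api": "jog_arm", "payload": {"motion": [[[0,0,-0.005,0,0,0,0],[0,0,-0.02,0,0,0,0],[0,0,-0.05,0,0,0,0],[0,0,-0.09,0,0,0,0],[0,0,-0.13,0,0,0,0],[0,0,-0.15,0,0,0,0],[0,0,-0.15,0,0,0,0],[0,0,-0.15,0,0,0,0]]]}}

```text
t: 20.45
eef_pos: [0.5133, 0.1708, 0.1982]
ee_rot: [-3.141, 0.0, -1.512]
force: [-1.1, -0.1, -1.2]
width: 0.0006
```

Run:
```python
from h import *
s=wlook("pics/w14.png");print(s["t"],s["force"],s["eef_pos"])
for n in ["scene","side"]:
    im=optics.grab_frame(n); cv2.imwrite(f"pics/{n}6.png",im[:,:,::-1])
crop("pics/scene6.png","pics/sc6.png",160,165,270,280,5)
crop("pics/side6.png","pics/sd6.png",245,100,345,215,5)
delta([.42,.10,.25],-86.7)
```

```text
20.45 [-1.1291354  -0.12122645 -1.2433662 ] [0.51329175 0.17077284 0.19822429]
now [0.5127 0.1704 0.1969] [ 1.799e+02 -1.000e-01 -8.662e+01] t 20.6
shift [ 0.0649  0.0968 -0.0528] turn [ 0.1  -0.1   0.08]
```

View pics/sc6.png

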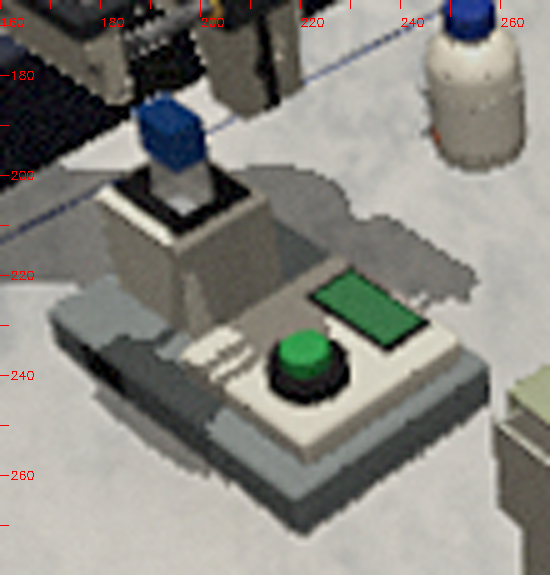

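View pics/w14.png

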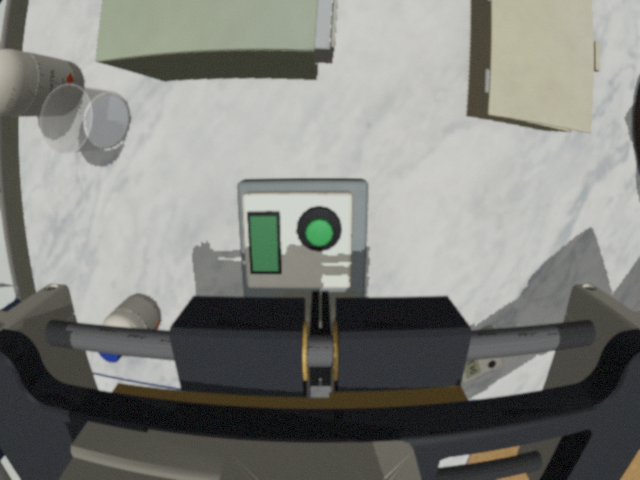

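Emit:
{"api": "jog_arm", "payload": {"motion": [[[-0.02,0,-0.05,0,0,0,0],[-0.07,0,-0.08,0,0,0,0],[-0.1,0,-0.08,0,0,0,0],[-0.1,0,-0.08,0,0,0,0],[-0.1,0,-0.08,0,0,0,0],[-0.1,0,-0.08,0,0,0,0]]]}}

```text
t: 21.2
eef_pos: [0.5066, 0.2696, 0.2756]
ee_rot: [3.138, -0.003, -1.512]
force: [0.4, -0.5, 0.4]
width: 0.0004
```

Run:
```python
from h import *
s=wlook("pics/w15.png");print(s["t"],s["force"],s["eef_pos"])
crop("pics/w15.png","pics/w15c.png",260,110,380,260,5)
im=optics.grab_frame("side"); cv2.imwrite("pics/side7.png",im[:,:,::-1])
```

```text
21.2 [ 0.36159792 -0.51775607  0.43118362] [0.50659362 0.2696237  0.27556947]
```

View pics/w15c.png

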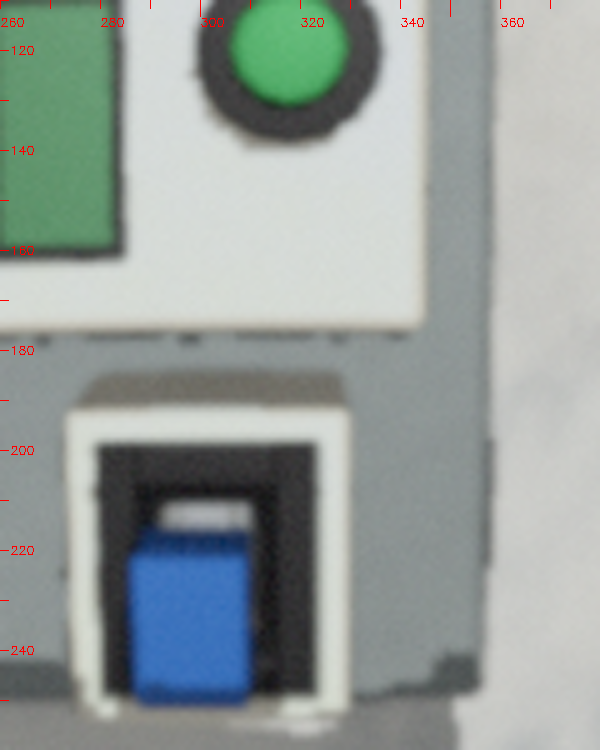

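View pics/side7.png

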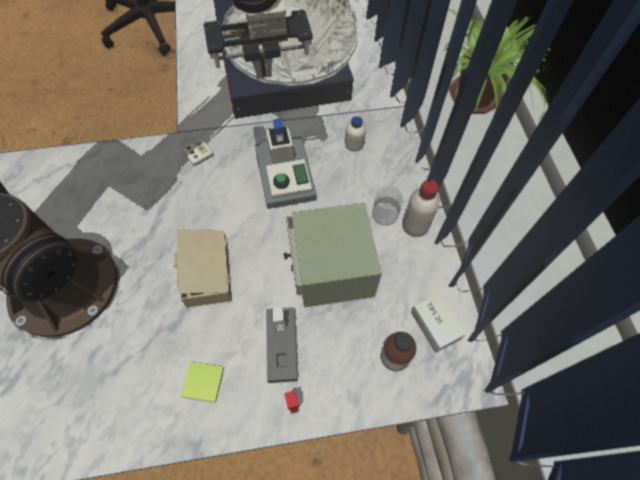

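Run:
```python
from h import *
f="pics/w15.png"
print(proj("side",[.507,.27,.29]),proj("side",[.507,.27,.38]))
rep("cap",[w_at_z(f,u,v,.142) for u,v in [(286.2,220.3),(309.7,219.5),(310,250.3),(287.3,251)]])
rep("collar",[w_at_z(f,u,v,.098) for u,v in [(279,199),(323,199),(323,249.5),(280.5,250)]])
print("seated pred top corners", [wproj(f,[.524+dx,.2746+dy,.142]).round(1) for dx,dy in [(.0108,-.0134),(-.0092,-.0146)]])
```

```text
[263.27290958  75.42645893] [258.26036815  37.97037946]
cap c [0.5244 0.2738] [(np.float64(20.1), np.float64(-174.8)), (np.float64(27.4), np.float64(93.5)), (np.float64(19.8), np.float64(5.2)), (np.float64(27.4), np.float64(-86.0))]
collar c [0.5237 0.2747] [(np.float64(42.3), np.float64(-176.9)), (np.float64(50.6), np.float64(93.5)), (np.float64(42.3), np.float64(4.1)), (np.float64(51.3), np.float64(-86.5))]
seated pred top corners [array([286.8, 220.5]), array([310.3, 220.4])]
```

```bash
python3 -c "
from station import arm
s=arm.get_state();print(s['t'],s['force'],s['qd'].round(4));print(arm.job_done())"
```

```text
21.3 [ 1.06133734  0.13840659 -0.57278377] [-0.0026 -0.0077  0.0038  0.0001 -0.003   0.0002]
the job is handed in; nothing more can be done
None
```

The blue-capped cell is in the photometer well and let go, the green button was pressed and released, and the job was handed in at 21.3 s. No verdict is reported.

- **Seating:** Pushing past the ball peaked at about 13.5 N and slid at about 8.5 N. The ball then pulled the cell down by about 3 N. I stopped when the force jumped to 10.5 N on the seat, with the underside about 47 mm below the mouth.
- **Button:** It met a hard stop. The last step pushed there with 29.6 N, well above the roughly 5 N it needs. The picture afterwards shows the button up again.
- **Last checks:** The cap's top appears at the seated height and about 1 mm from the well's axis, by the wrist camera. The side view shows the white cell, the dropper, the amber bottle and the beaker where they were. The gripper is above the photometer, touching nothing.
- **Not measured:** I could not read the detent or button travel directly. The click and the full press are inferred from force, depth and pictures.
- **Disagreement:** The fingertips are about 18 mm behind the reported TCP, not the stated 22 mm ahead of it. My first grasp therefore closed above the cap without touching it. I measured the real fingertip position in the wrist image and used that from then on.

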